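# Load the bearing packer and hold the grease gun on its nipple

## Task

Seat the ball bearing flat in the round pocket of the aluminium bearing packer, then set the red knobbed cap squarely over it. Then take the green grease gun out of its wooden holder, press its mouth squarely onto the packer's tilted brass nipple until it snaps over the two steel balls and the orange collar is down on its stop, and finish still gripping the gun and holding it pressed there against the collar's spring; do not let go of it. Leave the dish, the loupe and the brass gear where they are.

Things in the scene. Friction and masses are not known exactly. Their poses are not given: they have to be found in the camera images.
- bearing_mid (a point): centre of the loose ball bearing, a steel ring 44 mm across and 20 mm high with black seals, standing flat on the table. Its z axis is its axis. Its edges are chamfered 1.5 mm. In the pocket its lower 9 mm are hidden, so grip it across the rim within its upper 10 mm.
- pocket (a point): floor centre of the round pocket in the fixed aluminium bearing packer: 48 mm wide, 9 mm deep, mouth chamfered 2 mm, floor 15 mm above the table. x, y are the packer's (block 84 mm along x, 136 mm along y, top 24 mm high, base plate 6 mm wider all round); z up. The nipple's tip is 68 mm along -y and 11 mm along -x from here, 66 mm above the table. A seated bearing's centre is 10 mm above this point.
- cap_knob (a point): centre of the knob (20 mm across, 20 mm high) of the loose red cap, a disc 55 mm across, 33 mm high over all; on the axis (z), 23 mm above the lower rim, 10 mm below the top. Below is a cup of 47 mm bore, 9 mm deep, mouth flared to 50 mm, that fits over the bearing. Once on a seated bearing this point is 24 mm above the bearing's centre.
- gun_grip (a point): middle of the green barrel of the loose grease gun (24 mm across, 105 mm long, 200 g), on its axis, 65 mm above its mouth, 40 mm below its top: grip it here. It stands upright, mouth down, in the 28.5 mm hole, 28 mm deep, of a fixed wooden block 56 x 56 x 34 mm; lift it 30 mm to free it. z runs along its axis from mouth to top; it is round.
- gun_mouth (a point): centre of the open mouth of the grease gun's steel coupler head (26 mm across), on the gun's axis at its very lower end; same axes as gun_grip. The bore is 12.4 mm wide, flared to 18 mm at the mouth over 3 mm; a lip from 3 to 7 mm deep, behind it a groove that takes the balls.
- nipple: the tilted brass nipple on the packer: this frame's origin is at its foot on the axis and its z axis points out along the nipple, leaning 0.5 rad from vertical toward the packer's -x (the side nearest the robot). A pin 10 mm across, 32 mm long, its last 6 mm tapering to 5 mm. Two spring balls stand out 3 mm either side, 18 mm up from the foot.
- nipple_tip (a point): centre of the end of the nipple, 32 mm out from its foot; z points outward along the nipple, away from the packer. With the gun fully home its mouth is 27 mm behind this point, at -z.
- collar (a joint): orange spring collar, 25 mm across, on the nipple. 0 = up (face 18 mm behind the nipple's end); grows as the gun's mouth pushes it to the foot; 0.009 m = on its stop. Spring: 2 N at 0, 8.4 N at the stop; let go, it pushes the gun back to 0.0055 m. The balls add up to about 10 N just before the snap. A steady push of 10 to 20 N along the nipple is right.
- ball_l (a joint): steel snap ball on the packer's +y side of the nipple. 0 = sprung out, 0.003 m = pressed in. The gun's lip presses it in and it springs out again into the groove once the collar is about 5 mm down: that is the snap.
- ball_r (a joint): the same ball on the -y side.
- bearing: the ball bearing, origin at the centre of its underside.
- cap: the red cap, origin at the centre of its lower rim.
- gun: the grease gun, origin at the centre of its mouth.
- dish: small round shallow grey dish, 45 mm across, 10 mm high, bystander; origin at its underside.
- lens: folding loupe, 42 x 62 x 17 mm, bystander; origin at its underside.
- gear: brass index gear, 50 mm across, 16 mm high, bystander; origin at its underside.

How it is judged:
By the outcome, as a careful person would: the job done as asked, in the order asked, and still so for the second after the job is handed in, while the arm keeps its last pose, push and grip.
It also fails if it takes over 72 s, if anything falls off the work surface, if the arm or the gripper's body presses on something with over 40 N, if the wrist force passes 120 N, or if a joint passes its speed limit or range.

## Robot

A 7-joint arm with a two-finger parallel gripper is mounted at the origin on a cart in front of the work surface, level with it; the furniture and walls round the work are solid. World frame = base frame: x ahead of the robot, y to its left, z up, the work surface at z = 0. Lengths are in m, angles in rad, forces in N, time in s.
With the tool pointing down it reaches from about 0.4 to 0.75 m from the base axis. Payload 19.5 kg.
Tool frame: the origin (TCP) lies at the very end of the fingers, on their centre line; the grasp point (between the pads) lies 19 mm behind it; x points along the fingers, y is the direction in which the jaws open and shut, and the axes are right-handed (so a half turn about x gives the same grasp; the last joint's range is limited). The gripper opens to 85 mm and grips with 20 to 120 N. Pads are 22 mm wide; open, the fingers measure 114 mm over their backs; the gripper's body (76 mm by 85 mm) begins 54 mm behind the grasp point. The pads swing forward as they close: fully open they stand 13 mm farther back than shut.
Start: joints at [-1.174, 0.707, -0.028, 1.485, 0.022, 0.951, -0.075], TCP at [0.244, 0.521, 0.231] pointing down, gripper open.
Joint ranges: [-2.71, 2.71], [-0.32, 2.16], [-1.57, 1.52], [0, 2.45], [-1.46, 4.6], [0, 2.02], [-2.83, 2.83]. Speed limits (rad/s): [1.89, 1.89, 2.57, 2.57, 3.01, 3.01, 3.01].

## Interface

Orientations are given as a unit quaternion [w, x, y, z].
In Python, from cell import bot, optics gives the robot as it stands.
- The arm moves only by the shell command python3 -m handwheel 'ROWS'. ROWS is a JSON object of lists of equal length, an entry for each row: "twist": the turn, a rotation vector about the tool's x, y, z in rad, a list of three; "delta_pos": the shift along the tool's x, y, z in mm, a list of three; "gripper": the gripper command: -1 is shut, 1 is fully open, values between are in proportion. In form: {"twist": [[wx, wy, wz], ...], "delta_pos": [[tx, ty, tz], ...], "gripper": [gripper, ...]}. A call has 1 to 10 rows; each row shifts and turns the commanded pose from where the row before left it, along the tool's axes as they then stand; what a row does not reach is not made up. A row lasts 1/12 s, in which the tool goes at most 41.7 mm and 7.16 degrees, less where a joint would pass 70% of its speed; a pose out of reach is approached as far as the arm can. A call with a gripper value outside its range is refused whole. The fingers move at their own pace and stop on an object; the grip force is fixed at half the most. Time passes only in rows, so rows that do not move let the fingers close. It gives the time, the measured TCP pose, the force and the opening at its end, in the units of the state.
- bot.sense(): the state, without advancing time (a new reading comes with each control period).
- optics.get_image(name): name is "scene" or "top"; returns the picture (420x560x3 uint8, red, green, blue); there is no depth.
- optics.calibration(name): a dict with "camera_matrix" (3x3 intrinsics, pixels), "R" (3x3) and "t" (3): a world point X has camera coordinates R X + t. Camera axes: x right, y down, z forward; pixel columns grow to the right and rows downward; lengths in m; the calibration is good to about 2 mm. A picture is of the moment at which its call begins. calibration takes no time and is no camera call.
- bot.hand_in(): hands the job in, once; it reports no verdict.
The state is a dict: "clock": time; "qpos": joint angles; "dq": joint speeds; "joint_efforts": joint torques, N m; "ee_pos": TCP position; "tcp_rot": TCP orientation; "wrist_force": force on the tool from outside, world axes, zero at the start; "ft_torque": the same for the moment, N m; "finger_gap": opening from 0.0 (shut) to 1.0 (fully open).
Only numpy, scipy, OpenCV 4.12 (cv2) and the standard library are available. Lean on these libraries where they do the work, as an engineer would, in place of code of your own. Each camera call takes 0.05 s, during which the arm holds its last target. There are 200 camera calls.

## Working session

There is one attempt and no reset: what is moved stays moved. The work goes in short steps, Python scripts to look and compute and a shell command to move; the robot and the scene stay as the last step left them, time stands still between calls to the robot, and variables do not carry over. Pictures are saved under pics/ and viewed, about 8 in all and at most 12, crops included, and the job is handed in when it is done.

```bash
ls; mkdir -p pics; python3 - <<'E'
from cell import bot, optics
import cv2, numpy as np
for n in("scene","top"):
    im=optics.get_image(n); cv2.imwrite(f"pics/{n}0.png",im[:,:,::-1])
    c=optics.calibration(n); print(n,np.round(c["camera_matrix"],1).tolist(),np.round(c["R"],4).tolist(),np.round(c["t"],4).tolist())
s=bot.sense(); print({k:np.round(v,4).tolist() for k,v in s.items()})
E
```

```text
pics
scene [[500.4, 0.0, 277.7], [0.0, 500.4, 205.8], [0.0, 0.0, 1.0]] [[0.6924, -0.7215, -0.005], [-0.2613, -0.2444, -0.9338], [0.6725, 0.6479, -0.3577]] [-0.3894, 0.2229, 0.6395]
top [[496.7, 0.0, 277.3], [0.0, 496.7, 208.2], [0.0, 0.0, 1.0]] [[0.016, -0.9998, 0.0088], [-0.992, -0.017, -0.1248], [0.125, -0.0067, -0.9921]] [-0.052, 0.5364, 1.0466]
{'clock': 0.1, 'qpos': [-1.1737, 0.707, -0.0276, 1.4849, 0.022, 0.9509, -0.0755], 'dq': [-0.0001, -0.0008, -0.0015, 0.0006, -0.0011, -0.0016, 0.0003], 'joint_efforts': [0.0014, -88.4317, 1.237, -23.6458, 0.0171, 0.0051, 0.0], 'ee_pos': [0.2442, 0.5203, 0.2309], 'tcp_rot': [0.6901, 0.1536, 0.6902, -0.1542], 'wrist_force': [0.1846, -0.0484, 0.5907], 'ft_torque': [0.004, -0.012, 0.0217], 'finger_gap': 0.996}
```

View pics/scene0.png

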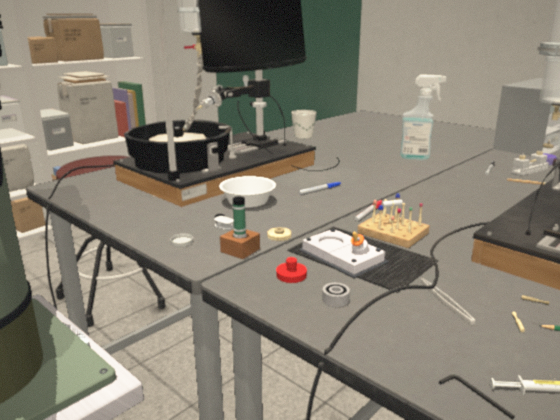

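View pics/top0.png

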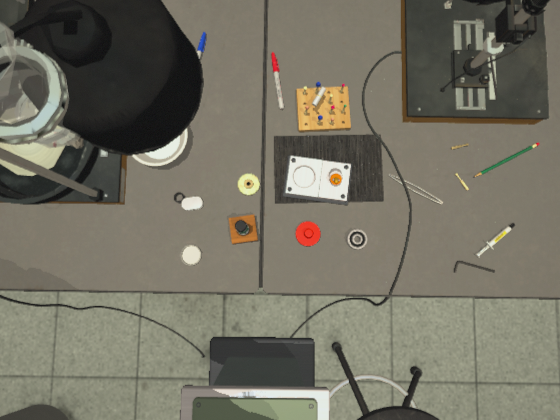

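```bash
cat > h.py <<'E'
import numpy as np, cv2
from cell import bot, optics
from scipy.spatial.transform import Rotation as Ro
C={n:optics.calibration(n) for n in("scene","top")}
def ray(n,p):
    c=C[n];R=np.array(c["R"]);t=np.array(c["t"])
    d=R.T@np.linalg.solve(np.array(c["camera_matrix"]),[p[0],p[1],1.]);return -R.T@t,d/np.linalg.norm(d)
def onz(n,p,z):
    o,d=ray(n,p);return o+d*(z-o[2])/d[2]
def tri(p,q):
    (a,u),(b,v)=ray("scene",p),ray("top",q)
    A=sum(np.eye(3)-np.outer(w,w) for w in(u,v));B=sum((np.eye(3)-np.outer(w,w))@o for o,w in((a,u),(b,v)))
    x=np.linalg.solve(A,B);return x,abs(np.dot(a-b,np.cross(u,v)))/np.linalg.norm(np.cross(u,v))
def proj(n,X):
    c=C[n];p=np.array(c["camera_matrix"])@(np.array(c["R"])@X+np.array(c["t"]));return p[:2]/p[2]
def rot(s): # tool R
    return Ro.from_quat(np.array(s["tcp_rot"])[[1,2,3,0]]).as_matrix()
def blobs(im,f,box,minA=15):
    m=np.zeros(im.shape[:2],np.uint8);x0,y0,x1,y1=box;hsv=cv2.cvtColor(im,cv2.COLOR_RGB2HSV).astype(int)
    m[y0:y1,x0:x1]=f(hsv[...,0],hsv[...,1],hsv[...,2])[y0:y1,x0:x1]
    cs,_=cv2.findContours(m,cv2.RETR_EXTERNAL,cv2.CHAIN_APPROX_NONE)
    return sorted([c for c in cs if cv2.contourArea(c)>=minA],key=cv2.contourArea,reverse=True)
def ctr(c): 
    m=cv2.moments(c);return np.array([m["m10"]/m["m00"],m["m01"]/m["m00"]])
def crop(im,box,k,f):
    x0,y0,x1,y1=box;cv2.imwrite(f,cv2.resize(im[y0:y1,x0:x1,::-1],None,fx=k,fy=k,interpolation=cv2.INTER_CUBIC))
E
python3 - <<'E'
from h import *
T=cv2.imread("pics/top0.png")[:,:,::-1];S=cv2.imread("pics/scene0.png")[:,:,::-1]
r=lambda x:np.round(x,4).tolist()
red=lambda h,s,v:((h<6)|(h>174))&(s>150)&(v>70)
a=blobs(T,red,(285,215,335,255));b=blobs(S,red,(265,250,315,290))
for c in a+b: print("red",r(ctr(c)),cv2.contourArea(c),cv2.boundingRect(c))
orange=lambda h,s,v:(h>=6)&(h<20)&(s>130)&(v>120)
for n,im,bx in(("top",T,(320,160,352,200)),("scene",S,(340,228,375,260))):
    for c in blobs(im,orange,bx,5): print("orange",n,r(ctr(c)),cv2.contourArea(c),cv2.boundingRect(c))
wh=lambda h,s,v:(v>150)&(s<50)
for c in blobs(T,wh,(280,145,360,205),100): print("block",cv2.minAreaRect(c),cv2.contourArea(c))
for c in blobs(T,lambda h,s,v:(v>125)&(s<40),(340,222,375,256),20): print("bearing",r(ctr(c)),cv2.boundingRect(c),cv2.contourArea(c))
print("bearing~",r(onz("top",(357,239),.02)),"cap",r(onz("top",(308,234),.02)),"pocket",r(onz("top",(304,176),.024)),"gun",r(onz("top",(243,227),.1)))
A=cv2.resize(T[145:260,220:380],None,fx=5,fy=5,interpolation=cv2.INTER_CUBIC);cv2.imwrite("pics/c1.png",A[:,:,::-1])
crop(S,(205,185,405,315),4,"pics/c2.png")
E
```

```text
red [307.5656, 233.289] 447.0 (296, 221, 25, 25)
red [291.1089, 270.8963] 519.0 (276, 257, 31, 26)
orange top [335.4412, 178.8824] 85.0 (330, 174, 12, 11)
orange scene [357.127, 239.0905] 105.0 (351, 233, 13, 13)
block ((317.853759765625, 177.84716796875), (61.78653335571289, 37.93098449707031), 7.594643592834473) 2231.5
bearing [356.8559, 239.6165] (345, 222, 23, 34) 425.5
bearing~ [0.4739, -0.2188, 0.02] cap [0.4831, -0.1114, 0.02] pocket [0.6113, -0.1012, 0.024] gun [0.4892, 0.0263, 0.1]
```

View pics/c1.png

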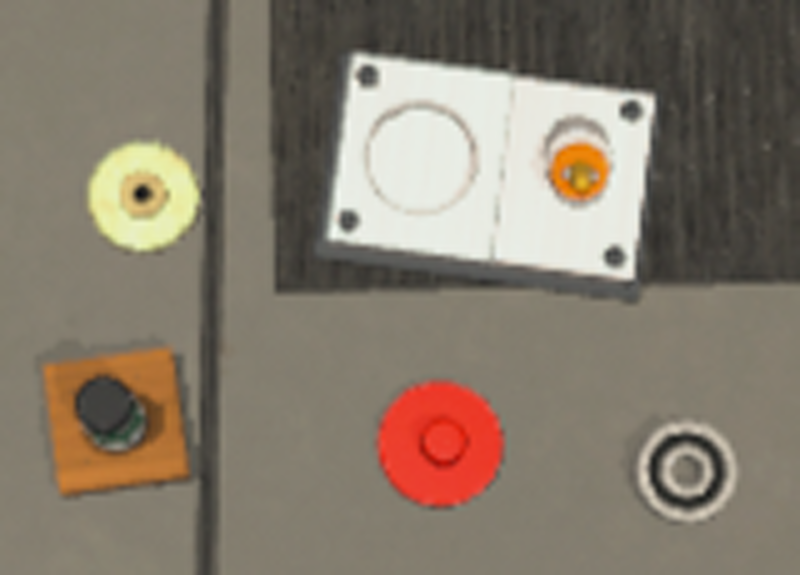

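View pics/c2.png

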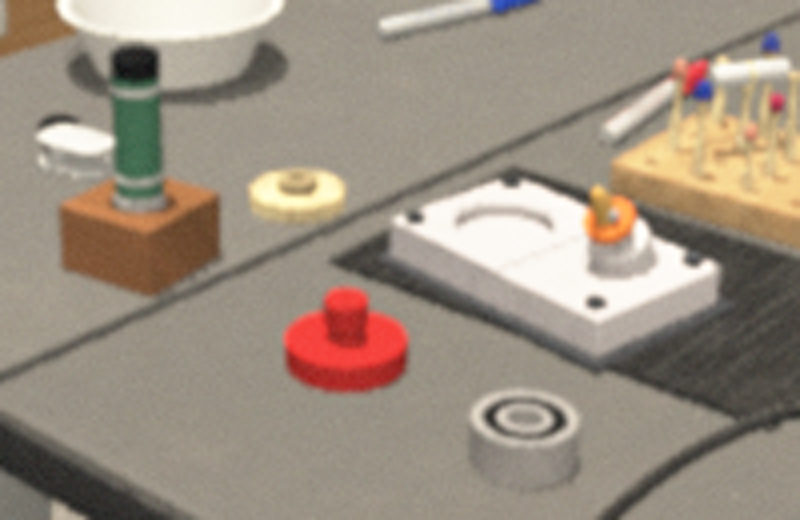

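```bash
python3 - <<'E'
from h import *
r=lambda x:np.round(np.array(x)*1000,1).tolist()
t=lambda u,v:((u+.5)/5-.5+220,(v+.5)/5-.5+145); s=lambda u,v:((u+.5)/4-.5+205,(v+.5)/4-.5+185)
print("bearing top",r(onz("top",t(687,471),.02)),[r(x) for x in tri(s(524,417),t(687,471))])
print("cap disc",r(onz("top",t(441,444),.013)),"knob top",r(onz("top",t(444,440),.033)),[r(x) for x in tri(s(347,299),t(444,440))])
print("pocket",r(onz("top",t(421,158),.024)),[r(x) for x in tri(s(504,221),t(421,158))])
P=[onz("top",t(*p),.024) for p in((351,53),(655,94),(635,282),(328,240))]
c=sum(P)/4; print("block",r(c),[r(np.linalg.norm(P[i]-P[i-1])) for i in range(4)])
ex=(P[0]-P[3])+(P[1]-P[2]); ey=(P[0]-P[1])+(P[3]-P[2])
print("yaw",np.degrees(np.arctan2(ex[1],ex[0])),np.degrees(np.arctan2(ey[1],ey[0]))-90)
y=np.arctan2(ex[1],ex[0])/2+(np.arctan2(ey[1],ey[0])-np.pi/2)/2
pk=onz("top",t(421,158),.024);X=np.array([np.cos(y),np.sin(y),0]);Y=np.array([-np.sin(y),np.cos(y),0])
tip=pk-.068*Y-.011*X;tip[2]=.066
print("pred tip",r(tip),"px top",proj("top",tip),"scene",proj("scene",tip),"seen",t(582,178),s(599,190),[r(x) for x in tri(s(599,190),t(582,178))])
print("gun top",r(onz("top",t(106,403),.111)),[r(x) for x in tri(s(134,56),t(106,403))])
print("block top c",r(onz("top",t(115.5,421),.034)))
st=bot.sense();print(np.round(rot(st),3))
E
```

```text
bearing top [474.4, -218.8, 20.0] [[473.4, -217.7, 19.5], 3.2]
cap disc [485.0, -111.4, 13.0] knob top [485.2, -111.3, 33.0] [[484.3, -110.5, 31.1], 2.8]
pocket [610.8, -100.7, 24.0] [[610.0, -99.7, 23.1], 2.9]
block [607.4, -132.3, 24.0] [84.9, 136.4, 85.1, 136.5]
yaw -6.10640906758348 -6.8478643628679805
pred tip [592.2, -167.0, 66.0] px top [336.11011514 181.62253792] scene [355.50324759 231.97378097] seen (336.0, 180.2) (354.375, 232.125) [[594.2, -165.5, 64.9], 3.8]
gun top [491.8, 30.2, 111.0] [[490.5, 31.7, 108.0], 4.1]
block top c [491.0, 31.0, 34.0]
[[-0.     0.425  0.905]
 [-0.001  0.905 -0.425]
 [-1.    -0.001  0.   ]]
```

```bash
python3 -m handwheel '{"twist":[[0,0,0],[0,0,0],[0,0,0],[0,0,0],[0,0,0],[0,0,0]],"delta_pos":[[0,-24,27.4],[0,-24,27.4],[0,-24,27.4],[0,-24,27.4],[0,-24,27.4],[0,-24,27.4]],"gripper":[1,1,1,1,1,1]}'
python3 -m handwheel '{"twist":[[0,0,0],[0,0,0],[0,0,0],[0,0,0],[0,0,0],[0,0,0]],"delta_pos":[[0,-24,27.4],[0,-24,27.4],[0,-24,27.4],[0,-24,27.4],[0,-24,27.4],[0,-24,27.4]],"gripper":[1,1,1,1,1,1]}'
python3 -m handwheel '{"twist":[[0,0,0],[0,0,0],[0,0,0],[0,0,0],[0,0,0],[0,0,0],[0,0,0],[0,0,0],[0,0,0],[0,0,0]],"delta_pos":[[0,-28.4,19.3],[0,-28.4,19.3],[0,-28.4,19.3],[0,-28.4,19.3],[0,-28.4,19.3],[0,-28.4,19.3],[0,-28.4,19.3],[0,-28.4,19.3],[0,-28.4,19.3],[0,-28.4,19.3]],"gripper":[1,1,1,1,1,1,1,1,1,1]}'
python3 -m handwheel '{"twist":[[0.1246,0,0],[0.1246,0,0],[0.1246,0,0],[0.1246,0,0],[0.1246,0,0],[0.1246,0,0],[0.1246,0,0],[0.1246,0,0],[0.1246,0,0],[0.1246,0,0]],"delta_pos":[[14,0,0],[14,0,0],[14,0,0],[14,0,0],[14,0,0],[14,0,0],[14,0,0],[14,0,0],[14,0,0],[0,0,0]],"gripper":[1,1,1,1,1,1,1,1,1,1]}'
python3 - <<'E'
from h import *
s=bot.sense();print(s["clock"],np.round(s["ee_pos"],4),np.round(rot(s),3),np.round(s["qpos"],2),s["wrist_force"],np.abs(s["dq"]).max())
E
```

```text
clock: 0.6
ee_pos: [0.3321, 0.3186, 0.2312]
tcp_rot: [0.69, 0.154, 0.69, -0.154]
wrist_force: [1.6, 0.4, 0.6]
finger_gap: 0.999
clock: 1.1
ee_pos: [0.4199, 0.1183, 0.2313]
tcp_rot: [0.69, 0.154, 0.69, -0.154]
wrist_force: [0.1, 0.3, -1.0]
finger_gap: 1.005
clock: 1.93
ee_pos: [0.4734, -0.2208, 0.2312]
tcp_rot: [0.69, 0.154, 0.69, -0.154]
wrist_force: [0.5, 0.6, 0.4]
finger_gap: 0.998
clock: 2.77
ee_pos: [0.4727, -0.2186, 0.103]
tcp_rot: [-0.468, -0.528, -0.47, 0.53]
wrist_force: [-0.4, -0.2, -0.7]
finger_gap: 0.997
2.7667 [ 0.4727 -0.2186  0.103 ] [[-0.003  0.993 -0.12 ]
 [ 0.001 -0.12  -0.993]
 [-1.    -0.003 -0.   ]] [ 0.28  0.83  0.17  1.82 -0.26  0.51  0.51] [-0.39523694 -0.15062021 -0.68243281] 0.9335349111276937
```

```bash
python3 -m handwheel '{"twist":[[0,0,0],[0,0,0],[0,0,0],[0,0,0],[0,0,0],[0,0,0],[0,0,0],[0,0,0]],"delta_pos":[[20,0,0],[20,0,0],[20,0,0],[10,0,0],[0,0,0],[0,0,0],[0,0,0],[0,0,0]],"gripper":[1,1,1,1,0.4,0.4,0.4,0.4]}'
python3 - <<'E'
from h import *
T=optics.get_image("top");S=optics.get_image("scene")
s=bot.sense();print(np.round(s["ee_pos"],4),s["finger_gap"],np.round(rot(s),3)[:,1])
a=cv2.resize(T[185:285,300:410],None,fx=4,fy=4,interpolation=2);b=cv2.resize(S[255:355,290:380],None,fx=4,fy=4,interpolation=2)
cv2.imwrite("pics/d1.png",np.hstack([a,b])[:,:,::-1])
E
```

```text
clock: 3.43
ee_pos: [0.474, -0.2192, 0.0363]
tcp_rot: [0.471, 0.528, 0.47, -0.528]
wrist_force: [0.4, -0.2, -0.0]
finger_gap: 0.701
[ 0.4739 -0.2191  0.0361] 0.7046972087548212 [ 0.994 -0.114  0.001]
```

View pics/d1.png

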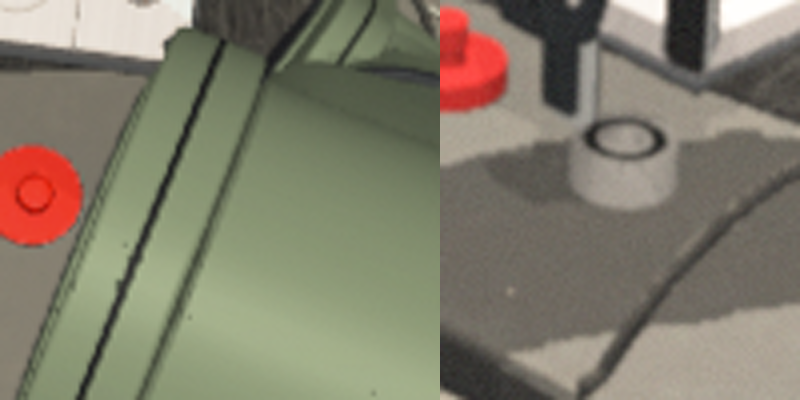

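```bash
python3 -m handwheel '{"twist":[[0,0,0],[0,0,0],[0,0,0],[0,0,0],[0,0,0],[0,0,0],[0,0,0],[0,0,0],[0,0,0]],"delta_pos":[[10,0,0],[10,0,0],[9,0,0],[0,0,0],[0,0,0],[0,0,0],[0,0,0],[0,0,0],[0,0,0]],"gripper":[0.4,0.4,0.4,0.4,-1,-1,-1,-1,-1]}'
python3 - <<'E'
from h import *
S=optics.get_image("scene");s=bot.sense();print(np.round(s["ee_pos"],4),s["finger_gap"],s["wrist_force"])
cv2.imwrite("pics/d2.png",cv2.resize(S[255:355,280:400],None,fx=4,fy=4,interpolation=2)[:,:,::-1])
E
```

```text
clock: 4.28
ee_pos: [0.4738, -0.2191, 0.0065]
tcp_rot: [0.471, 0.528, 0.471, -0.528]
wrist_force: [-0.4, 0.2, -0.2]
finger_gap: 0.488
[ 0.4737 -0.219   0.0065] 0.4803427866786752 [0.2064041  0.46993875 1.60459097]
```

View pics/d2.png

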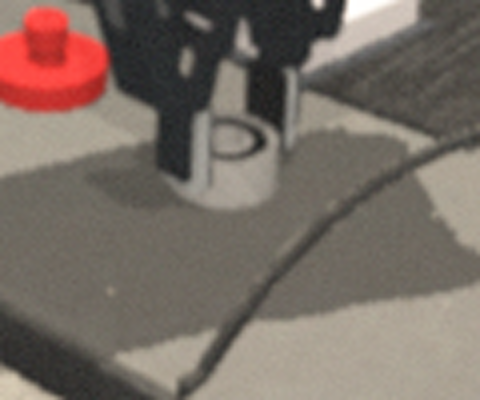

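```bash
python3 -m handwheel '{"twist":[[0,0,0],[0,0,0],[0,0,0]],"delta_pos":[[0,0,0],[0,0,0],[0,0,0]],"gripper":[-1,-1,-1]}'
python3 - <<'E'
from h import *
s=bot.sense();R=rot(s);e=np.array(s["ee_pos"])
for z in(.006,.009,.012):
  for sg in(-1,1):
    for w in (-.011,.011):
      X=e+R[:,1]*.022*sg+R[:,2]*w;X[2]=z;print(z,sg,w,np.round((proj("scene",X)-[280,255])*4))
E
```

```text
clock: 4.58
ee_pos: [0.4737, -0.2191, 0.0065]
tcp_rot: [0.471, 0.528, 0.471, -0.528]
wrist_force: [0.1, -0.1, 3.9]
finger_gap: 0.483
0.006 -1 -0.011 [171. 172.]
0.006 -1 0.011 [210. 195.]
0.006 1 -0.011 [246. 136.]
0.006 1 0.011 [285. 157.]
0.009 -1 -0.011 [171. 166.]
0.009 -1 0.011 [210. 188.]
0.009 1 -0.011 [247. 130.]
0.009 1 0.011 [286. 151.]
0.012 -1 -0.011 [171. 159.]
0.012 -1 0.011 [210. 182.]
0.012 1 -0.011 [247. 124.]
0.012 1 0.011 [286. 145.]
```

```bash
python3 -m handwheel '{"twist":[[0,0,0],[0,0,0],[0,0,0],[0,0,0],[0,0,0],[0,0,0],[0,0,0],[0,0,0],[0,0,0]],"delta_pos":[[0,0,0],[0,0,0],[-4.5,0,0],[0,0,0],[0,0,0],[0,0,0],[0,0,0],[0,0,0],[0,0,0]],"gripper":[0.3,0.3,0.3,0.3,-1,-1,-1,-1,-1]}'
python3 -m handwheel '{"twist":[[0,0,0],[0,0,0],[0,0,0],[0,0,0],[0,0,0]],"delta_pos":[[-10,0,0],[-25,0,0],[-20,0,0],[-10,0,0],[0,0,0]],"gripper":[-1,-1,-1,-1,-1]}'
python3 - <<'E'
from h import *
S=optics.get_image("scene");s=bot.sense();R=rot(s);e=np.array(s["ee_pos"]);print(np.round(e,4),s["finger_gap"],s["wrist_force"])
cv2.imwrite("pics/d3.png",cv2.resize(S[215:345,280:400],None,fx=4,fy=4,interpolation=2)[:,:,::-1])
t=np.array([.6108,-.1007,e[2]]);print("tool delta mm",np.round(R.T@(t-e)*1e3,1),"yaw err deg",np.degrees(np.arctan2(R[1,1],R[0,1]))+6.5)
E
```

```text
clock: 5.33
ee_pos: [0.4737, -0.2191, 0.0116]
tcp_rot: [0.471, 0.528, 0.47, -0.528]
wrist_force: [-2.9, 1.6, 20.1]
finger_gap: 0.472
clock: 5.75
ee_pos: [0.4744, -0.2193, 0.0776]
tcp_rot: [0.472, 0.528, 0.47, -0.527]
wrist_force: [-0.4, 0.6, -1.1]
finger_gap: 0.476
[ 0.4739 -0.219   0.0762] 0.4763762511502449 [-0.42274019  0.89433729 -1.5800734 ]
tool delta mm [ 1.000e-01  1.225e+02 -1.331e+02] yaw err deg -0.019913726072994464
```

View pics/d3.png

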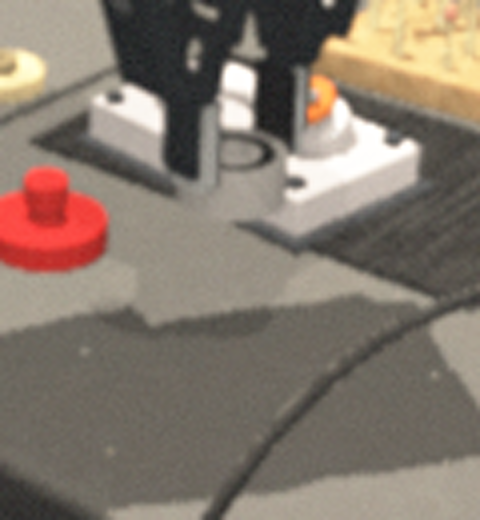

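```bash
python3 -m handwheel '{"twist":[[0,0,0],[0,0,0],[0,0,0],[0,0,0],[0,0,0],[0,0,0],[0,0,0],[0,0,0],[0,0,0]],"delta_pos":[[0,0,-33],[0,0,-33],[0,0,-33],[0,0,-34],[0,30,0],[0,31,0],[0,31,0],[0,30.5,0],[0,0,0]],"gripper":[-1,-1,-1,-1,-1,-1,-1,-1,-1]}'
python3 - <<'E'
from h import *
T=optics.get_image("top");S=optics.get_image("scene");s=bot.sense();R=rot(s);e=np.array(s["ee_pos"]);print(np.round(e,4),s["finger_gap"],s["wrist_force"])
t=np.array([.6108,-.1007,e[2]]);print("tool delta mm",np.round(R.T@(t-e)*1e3,1))
b=e.copy();b[2]=e[2]-.0116+.02;print("pred bearing top scene",(proj("scene",b)-[280,185])*4)
cv2.imwrite("pics/d4.png",cv2.resize(S[185:315,280:400],None,fx=4,fy=4,interpolation=2)[:,:,::-1])
E
```

```text
clock: 6.55
ee_pos: [0.6145, -0.1008, 0.0742]
tcp_rot: [0.472, 0.528, 0.47, -0.527]
wrist_force: [-1.0, 0.5, -2.5]
finger_gap: 0.477
[ 0.61   -0.1008  0.0739] 0.4740830642009852 [-1.36987139  0.43458397 -2.4261499 ]
tool delta mm [-0.   0.8 -0.2]
pred bearing top scene [211.41643379 106.98862686]
```

View pics/d4.png

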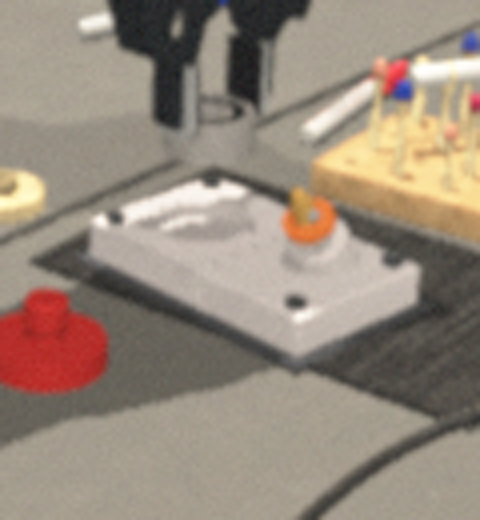

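```bash
python3 -m handwheel '{"twist":[[0,0,0],[0,0,0],[0,0,0],[0,0,0]],"delta_pos":[[12,0.5,0],[12,0,0],[11,0,0],[0,0,0]],"gripper":[-1,-1,-1,-1]}'
python3 -m handwheel '{"twist":[[0,0,0],[0,0,0],[0,0,0]],"delta_pos":[[3,0,0],[3,0,0],[0,0,0]],"gripper":[-1,-1,-1]}'
```

```text
clock: 6.98
ee_pos: [0.6093, -0.1006, 0.0378]
tcp_rot: [-0.469, -0.527, -0.472, 0.529]
wrist_force: [-0.1, -0.5, -1.7]
finger_gap: 0.475
clock: 7.23
ee_pos: [0.6108, -0.1009, 0.0345]
tcp_rot: [-0.471, -0.528, -0.471, 0.528]
wrist_force: [-0.5, 0.7, -0.8]
finger_gap: 0.469
```

```bash
python3 -m handwheel '{"twist":[[0,0,0],[0,0,0]],"delta_pos":[[3,0,0],[0,0,0]],"gripper":[-1,-1]}'
python3 -m handwheel '{"twist":[[0,0,0],[0,0,0]],"delta_pos":[[3,0,0],[0,0,0]],"gripper":[-1,-1]}'
```

```text
clock: 7.4
ee_pos: [0.6109, -0.1008, 0.0316]
tcp_rot: [-0.471, -0.528, -0.471, 0.528]
wrist_force: [0.1, -0.4, -1.5]
finger_gap: 0.473
clock: 7.57
ee_pos: [0.6108, -0.1008, 0.0285]
tcp_rot: [-0.471, -0.528, -0.471, 0.528]
wrist_force: [0.1, -0.3, -0.4]
finger_gap: 0.473
```

```bash
python3 -m handwheel '{"twist":[[0,0,0],[0,0,0]],"delta_pos":[[1.5,0,0],[0,0,0]],"gripper":[-1,-1]}'
python3 -m handwheel '{"twist":[[0,0,0],[0,0,0]],"delta_pos":[[0.7,0,0],[0,0,0]],"gripper":[-1,-1]}'
```

```text
clock: 7.73
ee_pos: [0.6108, -0.1009, 0.0271]
tcp_rot: [-0.471, -0.528, -0.471, 0.528]
wrist_force: [0.1, -0.5, -1.1]
finger_gap: 0.476
clock: 7.9
ee_pos: [0.611, -0.1009, 0.0268]
tcp_rot: [0.471, 0.528, 0.471, -0.528]
wrist_force: [-0.7, 0.4, 1.6]
finger_gap: 0.472
```

```bash
python3 -m handwheel '{"twist":[[0,0,0],[0,0,0],[0,0,0],[0,0,0],[0,0,0],[0,0,0],[0,0,0]],"delta_pos":[[0,0,0],[0,0,0],[0,0,0],[-10,0,0],[-25,0,0],[-25,0,0],[0,0,0]],"gripper":[0.25,0.25,0.25,0.25,0.25,0.25,0.25]}'
python3 -m handwheel '{"twist":[[0,0,0],[0,0,0],[0,0,0],[0,0,0],[0,0,0],[0,0,0],[0,0,0]],"delta_pos":[[0,-31,6],[0,-31,6],[0,-31,6],[0,-30.5,6.5],[0,0,0],[0,0,0],[0,0,0]],"gripper":[0.1,0.1,0.1,0.1,0.1,0.1,0.1]}'
python3 - <<'E'
from h import *
T=optics.get_image("top");S=optics.get_image("scene");s=bot.sense();R=rot(s);e=np.array(s["ee_pos"]);print(np.round(e,4),s["finger_gap"],s["wrist_force"])
t=np.array([.4852,-.1113,.016]);print("tool delta mm",np.round(R.T@(t-e)*1e3,1))
print("pred bearing top", (proj("scene",np.array([.6108,-.1007,.035]))-[270,185])*4, (proj("top",np.array([.6108,-.1007,.035]))-[280,150])*4)
a=cv2.resize(S[185:285,270:370],None,fx=4,fy=4,interpolation=2);b=cv2.resize(T[150:250,280:360],None,fx=4,fy=4,interpolation=2)
cv2.imwrite("pics/d5.png",np.hstack([a,b])[:,:,::-1])
E
```

```text
clock: 8.48
ee_pos: [0.6128, -0.1014, 0.0915]
tcp_rot: [0.472, 0.529, 0.469, -0.526]
wrist_force: [0.2, -0.4, 1.2]
finger_gap: 0.622
clock: 9.07
ee_pos: [0.4864, -0.1112, 0.0871]
tcp_rot: [0.471, 0.528, 0.47, -0.527]
wrist_force: [0.7, 0.5, 0.3]
finger_gap: 0.549
[ 0.4864 -0.111   0.0867] 0.5511764033202191 [-0.31298781  0.07852088  0.76807777]
tool delta mm [70.7 -1.2  0.4]
pred bearing top [248.98950157 196.95746155] [ 96.39570655 101.05073896]
```

View pics/d5.png

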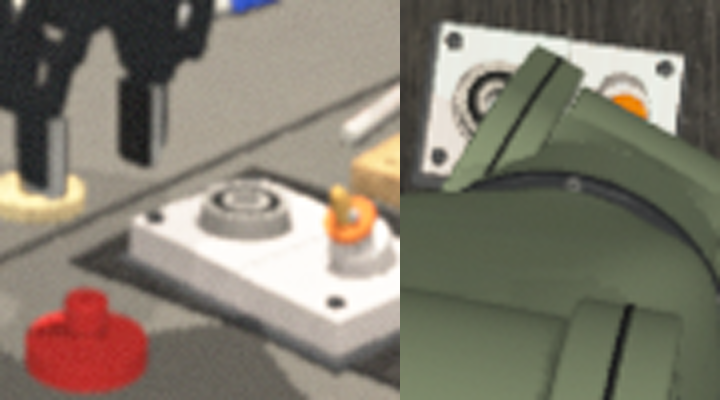

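```bash
python3 -m handwheel '{"twist":[[0,0,0],[0,0,0],[0,0,0],[0,0,0],[0,0,0],[0,0,0],[0,0,0],[0,0,0],[0,0,0],[0,0,0]],"delta_pos":[[20,-1,0],[20,0,0],[20,0,0],[10.5,0,0],[0,0,0],[0,0,0],[0,0,0],[0,0,0],[0,0,0],[0,0,0]],"gripper":[0.1,0.1,0.1,0.1,0.1,-1,-1,-1,-1,-1]}'
python3 -m handwheel '{"twist":[[0,0,0],[0,0,0],[0,0,0]],"delta_pos":[[0,0,0],[0,0,0],[0,0,0]],"gripper":[-1,-1,-1]}'
```

```text
clock: 10.0
ee_pos: [0.485, -0.1111, 0.0173]
tcp_rot: [0.471, 0.528, 0.47, -0.527]
wrist_force: [-0.9, 0.0, 5.3]
finger_gap: 0.207
clock: 10.25
ee_pos: [0.485, -0.1111, 0.0173]
tcp_rot: [0.471, 0.528, 0.47, -0.527]
wrist_force: [-0.2, -0.6, 4.9]
finger_gap: 0.202
```

```bash
python3 -m handwheel '{"twist":[[0,0,0],[0,0,0],[0,0,0],[0,0,0],[0,0,0],[0,0,0],[0,0,0],[0,0,0],[0,0,0],[0,0,0]],"delta_pos":[[-10,0,0],[-25,0,0],[-25,0,0],[0,0,0],[0,31,-6],[0,31,-6],[0,31,-6],[0,31,-6.6],[0,0,0],[0,0,0]],"gripper":[-1,-1,-1,-1,-1,-1,-1,-1,-1,-1]}'
python3 -m handwheel '{"twist":[[0,0,0],[0,0,0],[0,0,0]],"delta_pos":[[0,0,0],[10,0,0],[10,0,0]],"gripper":[-1,-1,-1]}'
```

```text
clock: 11.08
ee_pos: [0.6111, -0.1002, 0.0765]
tcp_rot: [0.471, 0.527, 0.471, -0.527]
wrist_force: [-0.7, -0.0, -0.5]
finger_gap: 0.201
clock: 11.33
ee_pos: [0.6101, -0.1009, 0.056]
tcp_rot: [0.471, 0.528, 0.47, -0.528]
wrist_force: [0.3, 0.0, -1.2]
finger_gap: 0.205
```

```bash
python3 -m handwheel '{"twist":[[0,0,0],[0,0,0]],"delta_pos":[[3,0,0],[0,0,0]],"gripper":[-1,-1]}'
```

```text
clock: 11.5
ee_pos: [0.6096, -0.1007, 0.0519]
tcp_rot: [-0.47, -0.527, -0.471, 0.528]
wrist_force: [0.0, -0.6, -0.8]
finger_gap: 0.199
```

```bash
python3 -m handwheel '{"twist":[[0,0,0],[0,0,0]],"delta_pos":[[2.5,1,0],[0,0,0]],"gripper":[-1,-1]}'
python3 -m handwheel '{"twist":[[0,0,0],[0,0,0]],"delta_pos":[[2.5,0,0],[0,0,0]],"gripper":[-1,-1]}'
```

```text
clock: 11.67
ee_pos: [0.6115, -0.1009, 0.0504]
tcp_rot: [-0.471, -0.528, -0.471, 0.528]
wrist_force: [0.1, 0.2, -0.2]
finger_gap: 0.205
clock: 11.83
ee_pos: [0.6114, -0.1008, 0.0479]
tcp_rot: [-0.471, -0.528, -0.471, 0.528]
wrist_force: [0.1, -0.8, -1.5]
finger_gap: 0.204
```

```bash
python3 -m handwheel '{"twist":[[0,0,0],[0,0,0],[0,0,0]],"delta_pos":[[2,0,0],[1.5,0,0],[0,0,0]],"gripper":[-1,-1,-1]}'
python3 -m handwheel '{"twist":[[0,0,0],[0,0,0]],"delta_pos":[[1,0,0],[0,0,0]],"gripper":[-1,-1]}'
```

```text
clock: 12.08
ee_pos: [0.6113, -0.1008, 0.0443]
tcp_rot: [-0.471, -0.528, -0.471, 0.528]
wrist_force: [-0.2, -0.3, -0.9]
finger_gap: 0.207
clock: 12.25
ee_pos: [0.6114, -0.1008, 0.0435]
tcp_rot: [-0.471, -0.528, -0.471, 0.528]
wrist_force: [0.1, 0.1, -0.7]
finger_gap: 0.201
```

```bash
python3 -m handwheel '{"twist":[[0,0,0],[0,0,0]],"delta_pos":[[0.7,0,0],[0,0,0]],"gripper":[-1,-1]}'
python3 -m handwheel '{"twist":[[0,0,0],[0,0,0],[0,0,0],[0,0,0],[0,0,0],[0,0,0],[0,0,0],[0,0,0]],"delta_pos":[[0,0,0],[0,0,0],[0,0,0],[-10,0,0],[-30,0,0],[-30,0,0],[-37,0,0],[0,0,0]],"gripper":[0.1,0.1,0.1,0.1,0.3,0.3,0.3,0.3]}'
python3 -m handwheel '{"twist":[[0,0,0],[0,0,0],[0,0,0],[0,0,0],[0,0,0],[0,0,0],[0,0,0],[0,0,0]],"delta_pos":[[0,-26.9,-23.3],[0,-26.9,-23.3],[0,-26.9,-23.3],[0,-26.9,-23.3],[0,-26.9,-23.3],[0,0,0],[0,0,0],[0,0,0]],"gripper":[0.3,0.3,0.3,0.3,0.3,0.3,0.3,0.3]}'
python3 - <<'E'
from h import *
T=optics.get_image("top");S=optics.get_image("scene");s=bot.sense();R=rot(s);e=np.array(s["ee_pos"]);print(np.round(e,4),s["finger_gap"],s["wrist_force"])
t=np.array([.4913,.0305,.052]);print("tool delta mm",np.round(R.T@(t-e)*1e3,1))
k=np.array([.611,-.1008,.059]);print("pred knob top", (proj("scene",k)-[230,170])*4, (proj("top",k)-[280,150])*4)
print("pred tcp",(proj("scene",e)-[230,170])*4)
a=cv2.resize(S[150:280,220:380],None,fx=3,fy=3,interpolation=2);b=cv2.resize(T[145:275,260:360],None,fx=3,fy=3,interpolation=2)
print("px/3 offsets scene",(proj("scene",k)-[220,150])*3,(proj("top",k)-[260,145])*3)
cv2.imwrite("pics/d6.png",np.hstack([a,b])[:,:,::-1])
E
```

```text
clock: 12.42
ee_pos: [0.6115, -0.1008, 0.0433]
tcp_rot: [0.471, 0.528, 0.471, -0.528]
wrist_force: [-2.4, 0.5, 6.2]
finger_gap: 0.205
clock: 13.08
ee_pos: [0.6136, -0.1016, 0.1569]
tcp_rot: [0.473, 0.529, 0.468, -0.526]
wrist_force: [0.4, -0.1, 1.6]
finger_gap: 0.653
clock: 13.75
ee_pos: [0.4916, 0.03, 0.1505]
tcp_rot: [0.471, 0.528, 0.47, -0.527]
wrist_force: [-0.1, 0.2, 0.3]
finger_gap: 0.647
[0.4917 0.0294 0.1501] 0.6463181081920066 [ 0.39947372 -0.71190526  0.40777243]
tool delta mm [98.1 -0.6 -1. ]
pred knob top [411.1071658  211.37511269] [99.37933328 92.15296053]
pred tcp [39.09505139 30.00239735]
px/3 offsets scene [338.33037435 218.53133452] [134.53449996  84.11472039]
```

View pics/d6.png

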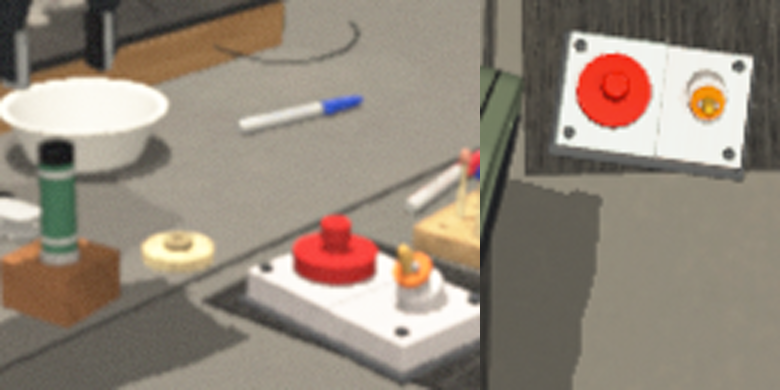

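```bash
python3 -m handwheel '{"twist":[[0,0,0],[0,0,0],[0,0,0],[0,0,0],[0,0,0],[0,0,0]],"delta_pos":[[25,-0.6,-1],[25,0,0],[25,0,0],[23,0,0],[0,0,0],[0,0,0]],"gripper":[0.3,0.3,0.3,0.3,0.3,0.3]}'
python3 -m handwheel '{"twist":[[0,0,0],[0,0,0],[0,0,0],[0,0,0],[0,0,0],[0,0,0],[0,0,0],[0,0,0]],"delta_pos":[[0,0,0],[0,0,0],[0,0,0],[0,0,0],[0,0,0],[0,0,0],[0,0,0],[0,0,0]],"gripper":[-1,-1,-1,-1,-1,-1,-1,-1]}'
```

```text
clock: 14.35
ee_pos: [0.4905, 0.0305, 0.0518]
tcp_rot: [-0.47, -0.528, -0.471, 0.528]
wrist_force: [0.6, -0.4, 0.2]
finger_gap: 0.651
clock: 15.02
ee_pos: [0.4911, 0.0313, 0.0532]
tcp_rot: [0.471, 0.528, 0.47, -0.527]
wrist_force: [-2.3, -0.7, 12.6]
finger_gap: 0.264
```

```bash
python3 -m handwheel '{"twist":[[0,0,0],[0,0,0],[0,0,0],[0,0,0],[0,0,0],[0,0,0]],"delta_pos":[[-5,0,0],[-12,0,0],[-20,0,0],[-25,0,0],[-25,0,0],[0,0,0]],"gripper":[-1,-1,-1,-1,-1,-1]}'
python3 -m handwheel '{"twist":[[0,0,0],[0,0,0],[0,0,0],[0,0,0],[0,0,0],[0,0,0],[0,0,0]],"delta_pos":[[0,15.1,30.8],[0,15.1,30.8],[0,15.1,30.8],[0,15.1,30.8],[0,15.1,30.8],[0,15.1,30.8],[0,0,0]],"gripper":[-1,-1,-1,-1,-1,-1,-1]}'
python3 -m handwheel '{"twist":[[0,0,0.1],[0,0,0.1],[0,0,0.1],[0,0,0.1],[0,0,0.1],[0,0,0],[0,0,0],[0,0,0]],"delta_pos":[[0,0,0],[0,0,0],[0,0,0],[0,0,0],[0,0,0],[0,0,0],[0,0,0],[0,0,0]],"gripper":[-1,-1,-1,-1,-1,-1,-1,-1]}'
cat >g.py <<'E'
from h import *
a=np.radians(-6.5);X=np.array([np.cos(a),np.sin(a),0]);Y=np.array([-X[1],X[0],0]);n=np.cos(.5)*np.array([0,0,1])-np.sin(.5)*X
tip=np.array([.5923,-.167,.066])
def rep():
    s=bot.sense();R=rot(s);e=np.array(s["ee_pos"]);f=np.array(s["wrist_force"])
    d=R.T@(tip-e)*1e3;print(s["clock"],"tcp",np.round(e,4),"gap",round(s["finger_gap"],3),"tip in tool mm",np.round(d,1),"mouth->tip along",round(d[0]-47,1))
    v=np.cross(R[:,0],-n);print("axis err (tool rotvec)",np.round(R.T@v,4),"F n,X',Y",np.round([f@n,f@np.cross(Y,n),f@Y],1))
    return s,R,e
E
python3 - <<'E'
from g import *
T=optics.get_image("top");S=optics.get_image("scene");s,R,e=rep()
p=proj("scene",tip);m=proj("scene",e+R[:,0]*.047);print("scene tip",(p-[300,160])*5,"mouth",(m-[300,160])*5)
cv2.imwrite("pics/d7.png",cv2.resize(S[160:280,300:420],None,fx=5,fy=5,interpolation=2)[:,:,::-1])
E
```

```text
clock: 15.52
ee_pos: [0.4919, 0.0313, 0.1432]
tcp_rot: [0.472, 0.529, 0.47, -0.526]
wrist_force: [0.9, -0.3, -1.3]
finger_gap: 0.262
clock: 16.1
ee_pos: [0.56, -0.1696, 0.1392]
tcp_rot: [-0.47, -0.528, -0.468, 0.53]
wrist_force: [0.8, -1.5, -2.9]
finger_gap: 0.265
clock: 16.77
ee_pos: [0.5741, -0.1687, 0.1543]
tcp_rot: [0.572, 0.619, 0.348, -0.411]
wrist_force: [-0.2, 0.7, -2.7]
finger_gap: 0.265
16.8667 tcp [ 0.574  -0.1681  0.154 ] gap 0.262 tip in tool mm [ 87.5 -20.7  -2.4] mouth->tip along 40.5
axis err (tool rotvec) [ 0.     -0.0088  0.0646] F n,X',Y [-2.3 -0.6 -0.3]
scene tip [277.53125799 359.76676173] mouth [293.07975451 243.82645211]
```

View pics/d7.png

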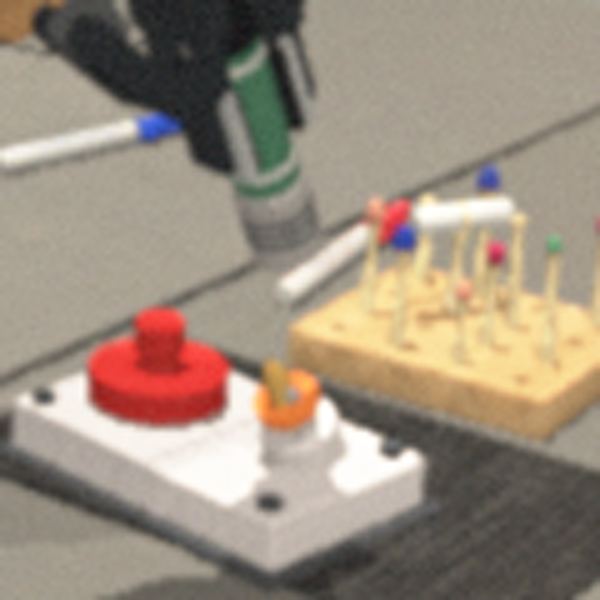

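```bash
python3 -m handwheel '{"twist":[[0,-0.0044,0.032],[0,-0.0044,0.032],[0,0,0],[0,0,0],[0,0,0],[0,0,0]],"delta_pos":[[0,0,0],[0,0,0],[0,-13,-1.6],[0,-13,-1.6],[0,0,0],[0,0,0]],"gripper":[-1,-1,-1,-1,-1,-1]}' >/dev/null; python3 -c "
from g import *;rep()"
```

```text
17.3667 tcp [ 0.5704 -0.1714  0.1669] gap 0.268 tip in tool mm [100.2 -24.9  -5.6] mouth->tip along 53.2
axis err (tool rotvec) [ 0.     -0.0115  0.0482] F n,X',Y [-1.3 -2.1  0.2]
```

```bash
python3 -c "
from g import *;s,R,e=rep();print(np.round(s['qpos'],3))"
```

```text
17.3667 tcp [ 0.5704 -0.1714  0.1669] gap 0.268 tip in tool mm [100.2 -24.9  -5.6] mouth->tip along 53.2
axis err (tool rotvec) [ 0.     -0.0115  0.0482] F n,X',Y [-1.3 -2.1  0.2]
[ 3.540e-01  7.110e-01 -1.260e-01  1.989e+00 -6.940e-01  1.000e-03
  8.600e-01]
```

```bash
cat > fk.py <<'E'
import numpy as np, itertools
from scipy.optimize import least_squares
from scipy.spatial.transform import Rotation as Ro
from cell import bot
D=[([-1.1737,.707,-.0276,1.4849,.022,.9509,-.0755],[.2442,.5203,.2309],[.6901,.1536,.6902,-.1542]),
   ([.28,.83,.17,1.82,-.26,.51,.51],[.4727,-.2186,.103],[-.468,-.528,-.47,.53])]
s=bot.sense();D.append((list(s["qpos"]),list(s["ee_pos"]),list(s["tcp_rot"])))
def fk(q,p,sg):
    ax=lambda a,v:Ro.from_rotvec(np.array(a)*v)
    Z=[0,0,1];Y=[0,1,0];R=Ro.identity();x=np.array([0,0,p[0]])
    R=R*ax(Z,sg[0]*q[0])*ax(Y,q[1]);x=x+R.apply([p[4],0,p[1]])
    R=R*ax(Z,sg[1]*q[2])*ax(Y,q[3]);x=x+R.apply([p[5],0,p[2]])
    R=R*ax(Z,sg[2]*q[4])*ax(Y,q[5]);x=x+R.apply([p[6],0,0])
    R=R*ax(Z,sg[3]*q[6]);x=x+R.apply([0,0,p[3]])
    M=R.as_matrix();return x,np.c_[M[:,2],-M[:,0],-M[:,1]]  # tool x,y,z
if __name__=="__main__":
    for sg in itertools.product((1,-1),repeat=4):
        e=sum(np.abs(fk(q,np.zeros(7),sg)[1]-Ro.from_quat(np.array(o)[[1,2,3,0]]).as_matrix()).max() for q,_,o in D)
        if e<.5:
            f=lambda p:np.r_[np.concatenate([fk(q,p,sg)[0]-x for q,x,_ in D]),1e-3*p[4:]]
            r=least_squares(f,[.3,.4,.4,.2,0,0,0]);print(sg,round(e,3),np.round(r.x,4),np.round(np.abs(r.fun[:-3]).max()*1e3,2),"mm")
E
python3 fk.py
```

```text
(-1, 1, -1, -1) 0.497 [ 1.1659 -0.7411 -0.1427 -0.2427  1.3678 -0.2253 -0.0014] 33.71 mm
(-1, -1, -1, -1) 0.007 [ 0.4075  0.3682  0.2994  0.3231 -0.0036 -0.0503 -0.0652] 31.76 mm
```

```bash
cat >> fk.py <<'E'
SG=(-1,-1,-1,-1)
def lin(q):  # position is linear in per-link offsets: columns
    ax=lambda a,v:Ro.from_rotvec(np.array(a)*v);Z=[0,0,1];Y=[0,1,0];Rs=[];R=Ro.identity();cols=[np.eye(3)[:,2:]]
    for i,(a,g) in enumerate(zip((Z,Y,Z,Y,Z,Y,Z),(-1,1,-1,1,-1,1,-1))):
        R=R*ax(a,g*q[i]);Rs.append(R.as_matrix())
    # link1 frame offsets x,y; upper arm x,y,z; forearm x,y,z; wrist x,y ; tool z
    return np.hstack([cols[0],Rs[0][:,:2],Rs[2][:,[0,2]],Rs[4][:,[2]],Rs[3][:,[0]],Rs[5][:,:2],Rs[6][:,[2]]])
E
python3 - <<'E'
import fk,numpy as np
A=np.vstack([fk.lin(q) for q,_,_ in fk.D]);b=np.concatenate([x for _,x,_ in fk.D])
p0=np.array([.3,0,0,0,.4,.4,0,0,0,.2])
W=np.diag([1,.3,.3,.3,1,1,.3,.3,.3,1]);k=3e-3
p=p0+W@np.linalg.lstsq(np.vstack([A@W,k*np.eye(10)]),np.r_[b-A@p0,np.zeros(10)],rcond=None)[0]
print(np.round(p,3),np.round((A@p-b)*1e3,1))
for q,x,_ in fk.D:print(np.round(fk.fk(q,np.zeros(7),fk.SG)[1][:,0],3))
E
```

```text
[ 0.342  0.011 -0.023 -0.012  0.502  0.295 -0.001 -0.005 -0.008  0.33 ] [-0.  0. -0.  0. -0.  0. -0.  0. -0.]
[-0.    -0.001 -1.   ]
[ 0.003 -0.001 -1.   ]
[ 0.435 -0.038 -0.9  ]
```

```bash
cat > plan.py <<'E'
from g import *
import fk,json
from scipy.optimize import least_squares
A=np.vstack([fk.lin(q) for q,_,_ in fk.D]);b=np.concatenate([x for _,x,_ in fk.D])
p0=np.array([.3,0,0,0,.4,.4,0,0,0,.2]);W=np.diag([1,.3,.3,.3,1,1,.3,.3,.3,1])
p=p0+W@np.linalg.lstsq(np.vstack([A@W,3e-3*np.eye(10)]),np.r_[b-A@p0,np.zeros(10)],rcond=None)[0]
def FK(q): return fk.lin(q)@p, fk.fk(q,np.zeros(7),fk.SG)[1]
def IK(x,xa,q0,w=.02):
    q0=np.array(q0);lo=np.array([-2.7,-.3,-1.55,0.03,-1.4,0.03,-2.8]);hi=np.array([2.7,2.1,1.5,2.4,4.5,2,2.8])
    f=lambda q:np.r_[(FK(q)[0]-x)*5,FK(q)[1][:,0]-xa,w*(q-q0)]
    return least_squares(f,np.clip(q0,lo,hi),bounds=(lo,hi)).x
E
python3 - <<'E'
from plan import *
s=bot.sense();qc=np.array(s["qpos"]);print("p",np.round(p,3))
for back in(.0,.02,.05):
    x=tip+n*(.020+back) 
    for q7 in(0,):
        q=IK(x,-n,[.35,.8,-.1,2.0,3.0,.25,q7],.003);X_,R_=FK(q);print(back,np.round(q,2),np.round((X_-x)*1e3,1),np.round(R_[:,1],2))
# cone at current arm config
for q5 in np.arange(-.7,3.2,.65):
    q=qc.copy();q[4]=q5;q[5]=.4;X_,R_=FK(q);print(round(q5,2),np.round(X_,3),"mouth",np.round(X_+.047*R_[:,0],3),np.round(R_[:,0],2))
E
```

```text
p [ 0.342  0.011 -0.023 -0.012  0.502  0.295 -0.001 -0.005 -0.008  0.33 ]
0.0 [ 0.39  0.91 -0.16  2.04  3.04  0.3  -0.  ] [0. 0. 0.] [-0.8   0.4  -0.46]
0.02 [ 0.4   0.86 -0.17  2.07  3.04  0.28 -0.  ] [0. 0. 0.] [-0.8   0.4  -0.46]
0.05 [ 0.41  0.8  -0.17  2.1   3.04  0.24 -0.  ] [0. 0. 0.] [-0.8   0.4  -0.46]
-0.7 [ 0.496 -0.064  0.153] mouth [ 0.506 -0.051  0.109] [ 0.21  0.28 -0.94]
-0.05 [ 0.456 -0.131  0.137] mouth [ 0.459 -0.127  0.09 ] [ 0.07  0.09 -0.99]
0.6 [ 0.46  -0.21   0.142] mouth [ 0.463 -0.217  0.096] [ 0.07 -0.16 -0.98]
1.25 [ 0.506 -0.269  0.167] mouth [ 0.516 -0.286  0.124] [ 0.2  -0.36 -0.91]
1.9 [ 0.576 -0.285  0.201] mouth [ 0.596 -0.304  0.164] [ 0.42 -0.42 -0.8 ]
2.55 [ 0.641 -0.25   0.231] mouth [ 0.67  -0.265  0.198] [ 0.62 -0.33 -0.71]
```

```bash
cat >> plan.py <<'E'
def rows(Qs,e,R):
    """rows that carry the measured pose e,R through the TCP poses of Qs (tool-frame shift mm, turn rad), rounded"""
    out=[];e=e.copy();R=R.copy()
    for q in Qs:
        x,M=FK(q);d=np.round(R.T@(x-e)*1e3*2)/2;w=np.round(Ro.from_matrix(R.T@M).as_rotvec(),3)
        out.append((d.tolist(),w.tolist()));e=e+R@d/1e3;R=R@Ro.from_rotvec(w).as_matrix()
    for i in range(0,len(out),10):
        o=out[i:i+10];print('"twist":'+json.dumps([w for _,w in o]).replace(" ","")+',"delta_pos":'+json.dumps([d for d,_ in o]).replace(" ",""))
    print("max mm,rad",max(np.linalg.norm(d) for d,_ in out),max(np.linalg.norm(w) for _,w in out))
E
python3 - <<'E'
from plan import *
s,R,e=rep();qc=np.array(s["qpos"])
Q1=qc.copy();Q1[4:]=[-.05,.4,.2]
xa,Ra=FK(qc);print("model vs meas mm",np.round((xa-e)*1e3,1))
# phase 1: straight interpolation of pose
x1,R1=FK(Q1);N=5;rv=Ro.from_matrix(R.T@R1).as_rotvec();print("phase1 per row x5: twist",np.round(rv/N,3));
d=[];ee=e.copy();Rr=R.copy()
for i in range(N):
    d.append(np.round(Rr.T@(x1-e)/N*1e3,1).tolist());Rr=Rr@Ro.from_rotvec(rv/N).as_matrix()
print(d)
Qf=IK(tip+n*.07,-n,[.35,.8,-.1,2.0,3.0,.25,0],.003);print(np.round(Qf,2))
M=28;Qs=[]
for u in np.linspace(0,1,M+1)[1:]:
    q=Q1+(Qf-Q1)*u;q[5]=.4 if u<.75 else .4+(Qf[5]-.4)*(u-.75)/.25;Qs.append(q)
rows(Qs,x1,R1)
E
```

```text
17.3667 tcp [ 0.5704 -0.1714  0.1669] gap 0.268 tip in tool mm [100.2 -24.9  -5.6] mouth->tip along 53.2
axis err (tool rotvec) [ 0.     -0.0115  0.0482] F n,X',Y [-1.3 -2.1  0.2]
model vs meas mm [-0.  0. -0.]
phase1 per row x5: twist [ 0.003  0.016 -0.078]
[[-4.8, -23.9, -5.5], [-2.8, -24.2, -5.5], [-0.8, -24.4, -5.4], [1.2, -24.4, -5.4], [3.1, -24.2, -5.2]]
[ 0.41  0.8  -0.17  2.1   3.04  0.24 -0.  ]
"twist":[[-0.093,-0.039,-0.015],[-0.094,-0.039,-0.014],[-0.094,-0.039,-0.014],[-0.095,-0.037,-0.013],[-0.094,-0.038,-0.012],[-0.095,-0.037,-0.012],[-0.095,-0.036,-0.01],[-0.095,-0.037,-0.01],[-0.096,-0.036,-0.009],[-0.095,-0.035,-0.008]],"delta_pos":[[1.0,-4.5,13.5],[1.5,-4.0,13.0],[1.0,-4.0,12.5],[1.0,-4.0,12.0],[1.5,-3.5,12.0],[1.0,-3.0,12.0],[1.5,-3.0,11.0],[1.0,-2.5,11.0],[1.5,-2.0,11.0],[1.0,-2.0,10.5]]
"twist":[[-0.096,-0.036,-0.006],[-0.096,-0.036,-0.006],[-0.096,-0.036,-0.005],[-0.096,-0.035,-0.003],[-0.095,-0.036,-0.003],[-0.096,-0.036,-0.002],[-0.096,-0.037,-0.0],[-0.095,-0.037,0.0],[-0.096,-0.037,0.002],[-0.095,-0.037,0.002]],"delta_pos":[[1.0,-1.0,10.5],[1.0,-1.0,10.0],[1.0,-0.5,10.5],[1.0,0.5,10.0],[1.0,0.5,10.0],[1.0,1.0,10.0],[0.5,1.5,10.0],[0.5,2.0,10.0],[1.0,2.5,10.0],[0.5,2.5,10.5]]
"twist":[[-0.095,-0.038,0.003],[-0.095,-0.039,0.026],[-0.096,-0.037,0.026],[-0.096,-0.034,0.028],[-0.097,-0.034,0.028],[-0.097,-0.031,0.029],[-0.098,-0.029,0.029],[-0.098,-0.028,0.029]],"delta_pos":[[0.0,3.5,10.5],[0.5,10.5,10.5],[-0.0,11.5,9.5],[0.0,11.5,9.5],[0.0,12.0,8.5],[0.0,12.0,8.0],[0.5,12.5,8.0],[0.0,12.0,7.0]]
max mm,rad 14.916433890176299 0.10653168542738822
```

Phase 1: back the wrist off its limit, then check the joints.

```bash
python3 -m handwheel '{"twist":[[0.003,0.016,-0.078],[0.003,0.016,-0.078],[0.003,0.016,-0.078],[0.003,0.016,-0.078],[0.003,0.016,-0.078],[0,0,0],[0,0,0]],"delta_pos":[[-4.8,-23.9,-5.5],[-2.8,-24.2,-5.5],[-0.8,-24.4,-5.4],[1.2,-24.4,-5.4],[3.1,-24.2,-5.2],[0,0,0],[0,0,0]],"gripper":[-1,-1,-1,-1,-1,-1,-1]}'; python3 -c "
from g import *;s,R,e=rep();print(np.round(s['qpos'],3),np.round(R[:,0],3))"
```

```text
clock: 17.95
ee_pos: [0.4565, -0.1311, 0.1364]
tcp_rot: [0.467, 0.563, 0.477, -0.486]
wrist_force: [0.2, -0.1, -2.0]
finger_gap: 0.266
17.95 tcp [ 0.4565 -0.1311  0.1364] gap 0.266 tip in tool mm [ 76.7 134.3  28.1] mouth->tip along 29.7
axis err (tool rotvec) [-0.     -0.0844  0.4239] F n,X',Y [-1.9 -0.8 -0.1]
[ 0.149  0.727  0.226  2.005 -0.606  0.451  0.764] [ 0.071  0.083 -0.994]
```

```bash
python3 -m handwheel '{"twist":[[-0.093,-0.039,-0.015],[-0.094,-0.039,-0.014],[-0.094,-0.039,-0.014],[-0.095,-0.037,-0.013],[-0.094,-0.038,-0.012],[-0.095,-0.037,-0.012],[-0.095,-0.036,-0.01],[-0.095,-0.037,-0.01],[-0.096,-0.036,-0.009],[-0.095,-0.035,-0.008]],"delta_pos":[[1,-4.5,13.5],[1.5,-4,13],[1,-4,12.5],[1,-4,12],[1.5,-3.5,12],[1,-3,12],[1.5,-3,11],[1,-2.5,11],[1.5,-2,11],[1,-2,10.5]],"gripper":[-1,-1,-1,-1,-1,-1,-1,-1,-1,-1]}'; python3 -c "
from g import *;s,R,e=rep();print(np.round(s['qpos'],3),np.round(R[:,0],3))"
```

```text
clock: 18.78
ee_pos: [0.4603, -0.2485, 0.1342]
tcp_rot: [0.72, 0.165, 0.587, -0.332]
wrist_force: [1.0, 0.8, -2.5]
finger_gap: 0.268
18.7833 tcp [ 0.4603 -0.2485  0.1342] gap 0.268 tip in tool mm [ 53.9 158.1  28.4] mouth->tip along 6.9
axis err (tool rotvec) [-0.     -0.1591  0.4139] F n,X',Y [-2.6 -0.4  0.9]
[ 0.084  0.776  0.366  2.023 -0.06   0.192  1.229] [ 0.091 -0.284 -0.954]
```

```bash
cat >> fk.py <<'E'
D+=[([.149,.727,.226,2.005,-.606,.451,.764],[.4565,-.1311,.1364],0),([.354,.711,-.126,1.989,-.694,.001,.86],[.5704,-.1714,.1669],0)]
E
cat > sim.py <<'E'
from plan import *
LO=np.array([-2.71,-.32,-1.57,0,-1.46,0,-2.83]);HI=np.array([2.71,2.16,1.52,2.45,4.6,2.02,2.83])
def jac(q):
    x,R=FK(q);J=np.zeros((6,7))
    for i in range(7):
        dq=np.zeros(7);dq[i]=1e-5;a,b=FK(q+dq);J[:3,i]=(a-x)/1e-5;J[3:,i]=Ro.from_matrix(b@R.T).as_rotvec()/1e-5
    return J
def step(q,x,M,lam=.02,it=6):
    for _ in range(it):
        a,R=FK(q);er=np.r_[x-a,Ro.from_matrix(M@R.T).as_rotvec()];J=jac(q)
        q=np.clip(q+J.T@np.linalg.solve(J@J.T+lam**2*np.eye(6),er),LO,HI)
    return q
E
python3 - <<'E'
from sim import *
print("p",np.round(p,3),"res",np.round(np.abs(A@p-b).max()*1e3,1))
q=np.array([.149,.727,.226,2.005,-.606,.451,.764]);x,R=FK(q)
tw=[[-0.093,-0.039,-0.015],[-0.094,-0.039,-0.014],[-0.094,-0.039,-0.014],[-0.095,-0.037,-0.013],[-0.094,-0.038,-0.012],[-0.095,-0.037,-0.012],[-0.095,-0.036,-0.01],[-0.095,-0.037,-0.01],[-0.096,-0.036,-0.009],[-0.095,-0.035,-0.008]]
dp=[[1,-4.5,13.5],[1.5,-4,13],[1,-4,12.5],[1,-4,12],[1.5,-3.5,12],[1,-3,12],[1.5,-3,11],[1,-2.5,11],[1.5,-2,11],[1,-2,10.5]]
for d,w in zip(dp,tw):
    x=x+R@np.array(d)/1e3;R=R@Ro.from_rotvec(w).as_matrix();q=step(q,x,R)
print("sim",np.round(q,3),"real",np.round(bot.sense()["qpos"],3))
E
```

```text
p [ 0.342  0.022 -0.029 -0.002  0.495  0.291  0.007 -0.    -0.003  0.316] res 2.6
sim [ 0.074  0.775  0.37   2.034 -0.062  0.188  1.222] real [ 0.084  0.776  0.366  2.023 -0.06   0.192  1.229]
```

```bash
cat > srch.py <<'E'
from sim import *
import itertools
from multiprocessing import Pool
def ax(t,a): return np.array([np.sin(t)*np.cos(a),np.sin(t)*np.sin(a),-np.cos(t)])
def align(R,a):  # least turn bringing tool x to a
    c=np.cross(R[:,0],a);s=np.linalg.norm(c);th=np.arctan2(s,R[:,0]@a)
    return Ro.from_rotvec(c/max(s,1e-9)*th).as_matrix()@R
def path(x,R,vias):
    out=[]
    for (xv,a,roll) in vias:
        M=align(R,a)@Ro.from_rotvec([roll,0,0]).as_matrix();rv=Ro.from_matrix(R.T@M).as_rotvec();N=int(max(np.ceil(np.linalg.norm(rv)/.11),np.ceil(np.linalg.norm(xv-x)/.03)))
        for k in range(1,N+1): out.append((x+(xv-x)*k/N,R@Ro.from_rotvec(rv*k/N).as_matrix()))
        x,R=xv,M
    return out
Q0=np.array(bot.sense()["qpos"])
XF=tip+n*.07
def run(c):
    a,dr,r1,r2,xx,yy=c;x,R=FK(Q0);q=Q0;m=9;low=9;
    P=path(x,R,[(np.array([xx,yy,.20]),ax(a,np.radians(dr)),r1),(XF,-n,r2)])
    mv=0
    for (xt,M) in P:
        qn=step(q,xt,M,it=3);mv=max(mv,np.abs((qn-q)/np.array([1.89,1.89,2.57,2.57,3.01,3.01,3.01])*12).max());q=qn;m=min(m,q[5]);low=min(low,(FK(q)[0]+.06*FK(q)[1][:,0])[2])
    qe=step(q,XF-.05*n,-0+M,it=8)
    xe,Me=FK(qe)
    return c,len(P),q,m,low,mv,np.linalg.norm(xe-XF+.05*n)*1e3,np.arccos(np.clip(Me[:,0]@-n,-1,1)),qe
if __name__=="__main__":
    C=list(itertools.product((.5,.8),(-90,-60),(-1,0,.8),(-1,0,.8),(.52,),(-.3,)))
    with Pool() as p_: Rr=p_.map(run,C)
    Rr.sort(key=lambda r:(r[6]+100*r[7])-5*min(r[3],.1))
    for r in Rr[:8]: print(r[0],r[1],"q",np.round(r[2],2),"minq6",round(r[3],2),"low",round(r[4],3),"speed",round(r[5],2),"err",round(r[6],1),round(r[7],3),np.round(r[8],2))
E
time OMP_NUM_THREADS=1 python3 srch.py
```

```text
(0.5, -90, 0, 0, 0.52, -0.3) 10 q [ 0.35  0.78 -0.14  2.12 -0.09  0.    1.32] minq6 0.0 low 0.051 speed 0.76 err 90.8 0.289 [ 0.34  0.88 -0.14  2.06 -0.1   0.    1.33]
(0.5, -90, -1, 0.8, 0.52, -0.3) 20 q [ 0.34  0.78 -0.12  2.12 -0.04  0.    1.47] minq6 0.0 low 0.051 speed 0.39 err 90.9 0.289 [ 0.33  0.88 -0.12  2.06 -0.06  0.    1.48]
(0.5, -60, 0, 0, 0.52, -0.3) 10 q [ 0.34  0.78 -0.12  2.12 -0.04  0.    1.28] minq6 0.0 low 0.051 speed 0.5 err 91.0 0.289 [ 0.33  0.88 -0.12  2.06 -0.05  0.    1.29]
(0.8, -60, 0, 0, 0.52, -0.3) 11 q [ 0.33  0.78 -0.11  2.12 -0.01  0.    1.32] minq6 0.0 low 0.051 speed 0.75 err 91.1 0.29 [ 0.32  0.88 -0.11  2.06 -0.02  0.    1.33]
(0.8, -60, 0.8, -1, 0.52, -0.3) 20 q [ 0.33  0.78 -0.1   2.12  0.02  0.    1.49] minq6 0.0 low 0.051 speed 0.35 err 91.4 0.291 [ 0.32  0.88 -0.1   2.06  0.01  0.    1.5 ]
(0.5, -60, -1, 0.8, 0.52, -0.3) 19 q [ 0.33  0.78 -0.1   2.12  0.03  0.    1.4 ] minq6 0.0 low 0.05 speed 0.29 err 91.5 0.291 [ 0.31  0.88 -0.09  2.06  0.02  0.    1.41]
(0.8, -90, 0, 0, 0.52, -0.3) 13 q [ 0.32  0.78 -0.09  2.12  0.04  0.    1.24] minq6 0.0 low 0.05 speed 0.83 err 91.6 0.292 [ 0.31  0.88 -0.09  2.06  0.03  0.    1.26]
(0.5, -60, 0.8, -1, 0.52, -0.3) 18 q [ 0.32  0.78 -0.09  2.12  0.05  0.    1.38] minq6 0.0 low 0.05 speed 0.41 err 91.7 0.292 [ 0.31  0.88 -0.08  2.06  0.04  0.    1.39]
real	0m8.036s
user	0m19.872s
sys	0m0.269s
```

```bash
cat > s2.py <<'E'
from srch import *
def sim(vias,q=Q0,verbose=True):
    x,R=FK(q);P=path(x,R,vias);mv=0;low=9
    for i,(xt,M) in enumerate(P):
        qn=step(q,xt,M,it=3);mv=max(mv,np.abs((qn-q)/np.array([1.89,1.89,2.57,2.57,3.01,3.01,3.01])*12).max());q=qn
    return q,len(P),mv
if __name__=="__main__":
    for tilt,xx,yy,zz in((.1,.5,-.2,.17),(.3,.5,-.2,.17),(.3,.55,-.22,.18),(.45,.55,-.167,.2)):
        v=[(np.array([xx,yy,zz]),ax(tilt,np.radians(-10)),0)]+[(np.array([xx,yy,zz]),ax(tilt,np.radians(-10)),-1.2)]*4
        for k in range(1,6): print(tilt,k,np.round(sim(v[:k])[0],2)) if k in(1,3,5) else 0
        q,N,mv=sim(v+[(XF,-n,0)]);qe=step(q,XF-.05*n,FK(q)[1],it=8);print(" final",N,round(mv,2),np.round(q,2),np.round(qe,2),"err",np.round(np.linalg.norm(FK(q)[0]-XF)*1e3,1),round(np.arccos(min(1,-n@FK(q)[1][:,0])),3))
E
OMP_NUM_THREADS=1 python3 s2.py
```

```text
0.1 1 [ 0.28  0.7   0.08  1.81 -0.14  0.54  1.32]
0.1 3 [ 0.68  0.8  -0.66  1.78  0.73  0.72  2.83]
0.1 5 [ 0.95  1.32 -1.57  1.91  1.5   1.55  2.83]
 final 51 3.3 [ 0.58  0.85 -0.53  2.11  2.23  0.39  2.83] [ 0.54  0.97 -0.52  2.01  2.26  0.43  2.83] err 13.5 0.021
0.3 1 [ 0.38  0.66 -0.05  2.02 -0.11  0.17  1.34]
0.3 3 [ 0.61  0.7  -0.45  2.01  0.96  0.3   2.68]
0.3 5 [ 0.98  1.24 -1.57  1.99  1.56  1.34  2.83]
 final 50 3.34 [ 0.43  0.81 -0.27  2.12  2.65  0.28  2.83] [ 0.41  0.92 -0.26  2.02  2.66  0.3   2.83] err 8.8 0.026
0.3 1 [ 0.36  0.7  -0.02  1.83 -0.13  0.32  1.35]
0.3 3 [ 0.66  0.77 -0.57  1.81  0.84  0.48  2.83]
0.3 5 [ 0.96  1.26 -1.57  1.82  1.56  1.36  2.83]
 final 51 3.62 [ 0.48  0.81 -0.35  2.12  2.44  0.29  2.83] [ 0.44  0.93 -0.33  2.01  2.45  0.31  2.83] err 14.8 0.038
0.45 1 [ 0.29  0.62 -0.05  2.04 -0.12  0.03  1.28]
0.45 3 [ 0.34  0.63 -0.14  2.04  1.08  0.06  2.49]
0.45 5 [ 0.31  0.63 -0.07  2.03  3.13  0.    2.83]
 final 52 3.7 [ 0.34  0.8  -0.11  2.11  3.17  0.26  2.83] [ 0.33  0.91 -0.1   2.05  3.17  0.31  2.83] err 0.0 0.0
```

```bash
cat > nxt.py <<'E'
from srch import *
def emit(vias):
    s,R,e=rep();P=path(e,R,vias);o=[]
    for x,M in P:
        d=np.round(R.T@(x-e)*1e3,1);w=np.round(Ro.from_matrix(R.T@M).as_rotvec(),3);o.append((d.tolist(),w.tolist()));e=e+R@d/1e3;R=R@Ro.from_rotvec(w).as_matrix()
    for d,w in o: print(d,w)
E
python3 - <<'E'
from nxt import *
emit([(np.array([.55,-.167,.2]),ax(.45,np.radians(-6.5)),0)])
E
```

```text
18.7833 tcp [ 0.4603 -0.2485  0.1342] gap 0.268 tip in tool mm [ 53.9 158.1  28.4] mouth->tip along 6.9
axis err (tool rotvec) [-0.     -0.1591  0.4139] F n,X',Y [-2.6 -0.4  0.9]
[-15.6, 21.9, 6.3] [-0.0, -0.024, 0.081]
[-13.6, 23.0, 6.7] [-0.0, -0.024, 0.08]
[-11.5, 24.1, 7.0] [-0.0, -0.025, 0.081]
[-9.4, 24.9, 7.3] [-0.0, -0.024, 0.081]
[-7.1, 25.5, 7.5] [-0.0, -0.024, 0.08]
```

```bash
python3 -m handwheel '{"twist":[[0,-0.024,0.081],[0,-0.024,0.08],[0,-0.025,0.081],[0,-0.024,0.081],[0,-0.024,0.08],[0,0,0],[0,0,0]],"delta_pos":[[-15.6,21.9,6.3],[-13.6,23,6.7],[-11.5,24.1,7],[-9.4,24.9,7.3],[-7.1,25.5,7.5],[0,0,0],[0,0,0]],"gripper":[-1,-1,-1,-1,-1,-1,-1]}' 
python3 -m handwheel '{"twist":[[-0.11,0,0],[-0.11,0,0],[-0.11,0,0],[-0.11,0,0],[-0.11,0,0],[-0.11,0,0],[-0.11,0,0],[-0.11,0,0],[-0.11,0,0],[-0.11,0,0]],"delta_pos":[[0,0,0],[0,0,0],[0,0,0],[0,0,0],[0,0,0],[0,0,0],[0,0,0],[0,0,0],[0,0,0],[0,0,0]],"gripper":[-1,-1,-1,-1,-1,-1,-1,-1,-1,-1]}'
python3 -c "
from g import *;s,R,e=rep();print(np.round(s['qpos'],3),np.round(R[:,0],3))"
```

```text
clock: 19.37
ee_pos: [0.5493, -0.1681, 0.2001]
tcp_rot: [0.804, 0.261, 0.497, -0.193]
wrist_force: [-0.6, -0.7, -3.0]
finger_gap: 0.264
clock: 20.2
ee_pos: [0.5488, -0.1677, 0.1989]
tcp_rot: [0.821, -0.201, 0.526, 0.097]
wrist_force: [0.3, -0.2, -3.0]
finger_gap: 0.265
20.2 tcp [ 0.5488 -0.1677  0.1989] gap 0.265 tip in tool mm [138.5  14.7 -12.5] mouth->tip along 91.5
axis err (tool rotvec) [-0.     -0.048  -0.0263] F n,X',Y [-2.8 -1.1 -0.2]
[ 0.364  0.63  -0.146  2.023  0.424  0.058  1.852] [ 0.428 -0.051 -0.902]
```

As simulated. Continue the roll: two more calls, watching q7.

```bash
for i in 1; do python3 -m handwheel '{"twist":[[-0.11,0,0],[-0.11,0,0],[-0.11,0,0],[-0.11,0,0],[-0.11,0,0],[-0.11,0,0],[-0.11,0,0],[-0.11,0,0],[-0.11,0,0],[-0.11,0,0]],"delta_pos":[[0,0,0],[0,0,0],[0,0,0],[0,0,0],[0,0,0],[0,0,0],[0,0,0],[0,0,0],[0,0,0],[0,0,0]],"gripper":[-1,-1,-1,-1,-1,-1,-1,-1,-1,-1]}' >/dev/null; done
python3 -c "
from g import *;s,R,e=rep();print(np.round(s['qpos'],3),np.round(R[:,0],3))"
python3 -m handwheel '{"twist":[[-0.11,0,0],[-0.11,0,0],[-0.11,0,0],[-0.11,0,0],[-0.11,0,0],[-0.11,0,0],[-0.11,0,0],[-0.11,0,0],[-0.11,0,0],[-0.11,0,0]],"delta_pos":[[0,0,0],[0,0,0],[0,0,0],[0,0,0],[0,0,0],[0,0,0],[0,0,0],[0,0,0],[0,0,0],[0,0,0]],"gripper":[-1,-1,-1,-1,-1,-1,-1,-1,-1,-1]}' >/dev/null
python3 -c "
from g import *;s,R,e=rep();print(np.round(s['qpos'],3),np.round(R[:,0],3))"
```

```text
21.0333 tcp [ 0.5489 -0.1677  0.1989] gap 0.268 tip in tool mm [138.5  17.8   7.4] mouth->tip along 91.5
axis err (tool rotvec) [-0.      0.0017 -0.0546] F n,X',Y [-2.2 -1.3 -0.7]
[ 0.416  0.634 -0.235  2.022  0.962  0.097  2.421] [ 0.428 -0.051 -0.902]
21.8667 tcp [ 0.5451 -0.1537  0.183 ] gap 0.269 tip in tool mm [126.4  10.6   0.2] mouth->tip along 79.4
axis err (tool rotvec) [-0.      0.0581 -0.0255] F n,X',Y [-6.2 -1.5  5.5]
[ 0.67   0.735 -0.735  2.048  1.527  0.426  2.825] [ 0.421 -0.04  -0.906]
```

```bash
cat > s3.py <<'E'
from s2 import *
for r in(-1.5,-1,-.5,0,.3):
  for mid in (0,1):
    v=[(XF+n*.04,-n,r)] if mid else [(XF,-n,r)]
    q,N,mv=sim(v+[(XF,-n,0)]);M=FK(q)[1];qe=step(q,XF-.05*n,M,it=8);print(r,mid,N,round(mv,2),np.round(q,2),np.round(qe,2),"err",np.round(np.linalg.norm(FK(qe)[0]-XF+.05*n)*1e3,1),round(np.arccos(min(1,-n@FK(qe)[1][:,0])),3))
E
OMP_NUM_THREADS=1 python3 s3.py
```

```text
-1.5 0 14 0.65 [ 0.39  0.79 -0.17  2.12  3.01  0.26  2.83] [ 0.37  0.91 -0.17  2.06  3.01  0.31  2.83] err 0.0 0.0
-1.5 1 16 0.75 [ 0.38  0.79 -0.17  2.12  3.02  0.26  2.83] [ 0.37  0.9  -0.16  2.06  3.03  0.31  2.83] err 0.0 0.0
-1 0 10 0.49 [ 0.5   0.82 -0.38  2.12  2.53  0.32  2.83] [ 0.49  0.94 -0.39  2.06  2.56  0.38  2.83] err 0.0 0.0
-1 1 12 0.55 [ 0.49  0.82 -0.37  2.12  2.55  0.31  2.83] [ 0.48  0.93 -0.38  2.06  2.58  0.37  2.83] err 0.0 0.0
-0.5 0 5 0.55 [ 0.67  0.91 -0.73  2.1   2.1   0.53  2.83] [ 0.65  1.03 -0.72  2.04  2.18  0.58  2.81] err 0.0 0.0
-0.5 1 7 0.41 [ 0.66  0.9  -0.7   2.11  2.12  0.51  2.81] [ 0.64  1.02 -0.7   2.04  2.19  0.57  2.79] err 0.0 0.0
0 0 3 0.91 [ 0.69  0.93 -0.78  2.1   2.06  0.57  2.38] [ 0.67  1.05 -0.77  2.04  2.14  0.62  2.36] err 0.0 0.0
0 1 3 2.01 [ 0.66  0.9  -0.71  2.11  2.11  0.52  2.32] [ 0.65  1.03 -0.71  2.04  2.18  0.58  2.3 ] err 0.0 0.0
0.3 0 3 1.21 [ 0.71  0.94 -0.82  2.1   2.04  0.6   2.11] [ 0.69  1.06 -0.81  2.04  2.12  0.65  2.09] err 0.0 0.0
0.3 1 5 1.03 [ 0.71  0.94 -0.82  2.1   2.04  0.61  2.11] [ 0.69  1.06 -0.81  2.04  2.12  0.65  2.09] err 0.0 0.0
```

```bash
python3 - <<'E'
from nxt import *
s,R,e=rep()
emit([((e+XF)/2+.0*n,align(R,-n),0),(XF,-n,0)])
E
```

```text
21.8667 tcp [ 0.5451 -0.1537  0.183 ] gap 0.269 tip in tool mm [126.4  10.6   0.2] mouth->tip along 79.4
axis err (tool rotvec) [-0.      0.0581 -0.0255] F n,X',Y [-6.2 -1.5  5.5]
21.8667 tcp [ 0.5451 -0.1537  0.183 ] gap 0.269 tip in tool mm [126.4  10.6   0.2] mouth->tip along 79.4
axis err (tool rotvec) [-0.      0.0581 -0.0255] F n,X',Y [-6.2 -1.5  5.5]Traceback (most recent call last):
  File "<stdin>", line 3, in <module>
  File "nxt.py", line 3, in emit
    s,R,e=rep();P=path(e,R,vias);o=[]
                  ~~~~^^^^^^^^^^
  File "srch.py", line 11, in path
    M=align(R,a)@Ro.from_rotvec([roll,0,0]).as_matrix();rv=Ro.from_matrix(R.T@M).as_rotvec();N=int(max(np.ceil(np.linalg.norm(rv)/.11),np.ceil(np.linalg.norm(xv-x)/.03)))
                                                           ~~~~~~~~~~~~~~^^^^^^^
  File "scipy/spatial/transform/_rotation.pyx", line 1143, in scipy.spatial.transform._rotation.Rotation.from_matrix
ValueError: Non-positive determinant (left-handed or null coordinate frame) in rotation matrix 1: [[ 0.18033497  1.15860613  0.16229284]
 [ 0.33541106  1.04428636  0.3404132 ]
 [-0.5064606  -0.06783546 -0.13693953]].
```

```bash
python3 -m handwheel '{"twist":[[0,0,0],[0,0.029,-0.013],[0,0.029,-0.013],[0,0,0],[0,0,0],[0,0,0],[0,0,0],[0,0,0]],"delta_pos":[[0,0,0],[0,0,0],[0,0,0],[10,4.6,2.5],[10,4.6,2.5],[10,4.6,2.5],[0,0,0],[0,0,0]],"gripper":[-1,-1,-1,-1,-1,-1,-1,-1]}' 
python3 -c "
from g import *;s,R,e=rep();print(np.round(s['qpos'],3),np.round(R[:,0],3))"
```

```text
clock: 22.53
ee_pos: [0.5445, -0.1678, 0.1477]
tcp_rot: [-0.259, 0.817, -0.192, -0.478]
wrist_force: [0.5, 0.5, -1.5]
finger_gap: 0.263
22.5333 tcp [ 0.5445 -0.1678  0.1477] gap 0.263 tip in tool mm [94.3 -7.9  1.2] mouth->tip along 47.3
axis err (tool rotvec) [-0.     -0.0005 -0.0141] F n,X',Y [-1.6 -0.4  0.5]
[ 0.703  0.829 -0.769  2.13   1.963  0.519  2.429] [ 0.469 -0.066 -0.881]
```

```bash
python3 -m handwheel '{"twist":[[0,0,-0.014],[0,0,0],[0,0,0],[0,0,0],[0,0,0]],"delta_pos":[[0,0,0],[15,-3.3,0.6],[15,-3.3,0.6],[0,0,0],[0,0,0]],"gripper":[-1,-1,-1,-1,-1]}' 
python3 - <<'E'
from g import *
T=optics.get_image("top");S=optics.get_image("scene");s,R,e=rep();print(np.round(s['qpos'],2))
a=cv2.resize(S[185:260,315:395],None,fx=5,fy=5,interpolation=2);b=cv2.resize(T[140:215,295:375],None,fx=5,fy=5,interpolation=2)
for nm,o in(("scene",[315,185]),("top",[295,140])): print(nm,"tip",(proj(nm,tip)-o)*5,"mouth",(proj(nm,e+.047*R[:,0])-o)*5,"grip",(proj(nm,e-.019*R[:,0])-o)*5)
cv2.imwrite("pics/d8.png",np.hstack([a,b])[:,:,::-1])
E
```

```text
clock: 22.95
ee_pos: [0.5618, -0.1631, 0.1234]
tcp_rot: [-0.262, 0.819, -0.185, -0.476]
wrist_force: [-0.7, 0.4, -1.8]
finger_gap: 0.265
23.05 tcp [ 0.5617 -0.1634  0.1241] gap 0.262 tip in tool mm [65.7  0.6  0.8] mouth->tip along 18.7
axis err (tool rotvec) [ 0.     -0.0021  0.0014] F n,X',Y [-1.4 -0.9 -0.7]
[ 0.69  0.9  -0.79  2.1   2.03  0.56  2.39]
scene tip [202.53125799 234.76676173] mouth [189.25350134 197.54280662] grip [134.27660297  65.50443194]
top tip [205.43468278 207.92904101] mouth [208.10194522 219.85348666] grip [217.61278895 273.37911859]
```

View pics/d8.png

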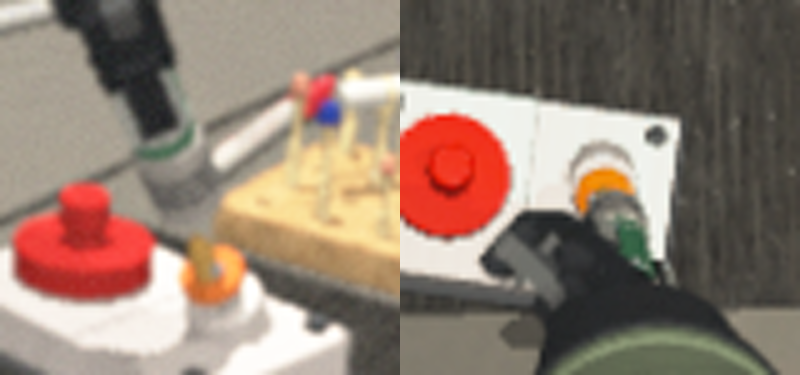

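```bash
python3 -m handwheel '{"twist":[[0,0,0],[0,0,0],[0,0,0],[0,0,0]],"delta_pos":[[8,0.3,0.4],[8,0.3,0.4],[0,0,0],[0,0,0]],"gripper":[-1,-1,-1,-1]}' >/dev/null; python3 -c "
from g import *;rep()"
python3 -m handwheel '{"twist":[[0,0,0],[0,0,0],[0,0,0]],"delta_pos":[[3,0,0],[3,0,0],[0,0,0]],"gripper":[-1,-1,-1]}' >/dev/null; python3 -c "
from g import *;rep()"
```

```text
23.3833 tcp [ 0.5685 -0.1641  0.1082] gap 0.264 tip in tool mm [48.5 -0.2 -0.7] mouth->tip along 1.5
axis err (tool rotvec) [-0.     -0.0007  0.0012] F n,X',Y [-1.8 -1.2  0.5]
23.6333 tcp [ 0.5716 -0.1645  0.103 ] gap 0.268 tip in tool mm [42.5 -0.1 -0.4] mouth->tip along -4.5
axis err (tool rotvec) [-0.     -0.0013  0.0012] F n,X',Y [-3.  -1.7  0.4]
```

```bash
python3 -m handwheel '{"twist":[[0,0,0],[0,0,0],[0,0,0]],"delta_pos":[[3,0,0],[3,0,0],[0,0,0]],"gripper":[-1,-1,-1]}' >/dev/null; python3 -c "
from g import *;rep()"
python3 -m handwheel '{"twist":[[0,0,0],[0,0,0],[0,0,0]],"delta_pos":[[2,0,0],[2,0,0],[0,0,0]],"gripper":[-1,-1,-1]}' >/dev/null; python3 -c "
from g import *;rep()"
```

```text
23.8833 tcp [ 0.5742 -0.1643  0.0975] gap 0.263 tip in tool mm [36.4  0.2 -1.1] mouth->tip along -10.6
axis err (tool rotvec) [0.     0.     0.0018] F n,X',Y [-3.9 -4.   3.4]
24.1333 tcp [ 0.5762 -0.1644  0.0943] gap 0.267 tip in tool mm [32.7  0.4 -1. ] mouth->tip along -14.3
axis err (tool rotvec) [-0.     -0.0003  0.0021] F n,X',Y [-0.  -4.2  4.7]
```

```bash
python3 -c "
from g import *;s,R,e=rep();print('Y in tool',np.round(R.T@Y,2),'Xp in tool',np.round(R.T@np.cross(Y,n),2))"
```

```text
24.1333 tcp [ 0.5762 -0.1644  0.0943] gap 0.267 tip in tool mm [32.7  0.4 -1. ] mouth->tip along -14.3
axis err (tool rotvec) [-0.     -0.0003  0.0021] F n,X',Y [-0.  -4.2  4.7]
Y in tool [ 0.   -0.85  0.52] Xp in tool [ 0.   -0.52 -0.85]
```

```bash
python3 -m handwheel '{"twist":[[0,0,0],[0,0,0]],"delta_pos":[[0,-0.4,0.9],[0,0,0]],"gripper":[-1,-1]}' >/dev/null; python3 -c "
from g import *;rep()"
python3 -m handwheel '{"twist":[[0,0,0],[0,0,0],[0,0,0]],"delta_pos":[[1.5,0,0],[1.5,0,0],[0,0,0]],"gripper":[-1,-1,-1]}' >/dev/null; python3 -c "
from g import *;rep()"
```

```text
24.3 tcp [ 0.5759 -0.1639  0.0945] gap 0.266 tip in tool mm [32.9  0.6 -1.4] mouth->tip along -14.1
axis err (tool rotvec) [ 0.     -0.0015  0.0016] F n,X',Y [ 0.4 -2.4  2.4]
24.55 tcp [ 0.5774 -0.1643  0.0916] gap 0.263 tip in tool mm [29.7  0.4 -1.4] mouth->tip along -17.3
axis err (tool rotvec) [-0.     -0.0012  0.0014] F n,X',Y [-1.2 -3.6  2.6]
```

```bash
python3 -m handwheel '{"twist":[[0,0,0],[0,0,0],[0,0,0]],"delta_pos":[[0,-0.3,0.6],[2,0,0],[0,0,0]],"gripper":[-1,-1,-1]}' >/dev/null; python3 -c "
from g import *;rep()"
python3 -m handwheel '{"twist":[[0,0,0],[0,0,0]],"delta_pos":[[2,0,0],[0,0,0]],"gripper":[-1,-1]}' >/dev/null; python3 -c "
from g import *;rep()"
```

```text
24.8 tcp [ 0.5782 -0.164   0.0897] gap 0.266 tip in tool mm [27.7  0.5 -1.7] mouth->tip along -19.3
axis err (tool rotvec) [-0.     -0.0018  0.0011] F n,X',Y [-1.4 -2.5  0.4]
24.9667 tcp [ 0.5792 -0.1641  0.0879] gap 0.264 tip in tool mm [25.6  0.5 -1.7] mouth->tip along -21.4
axis err (tool rotvec) [-0.     -0.0017  0.0011] F n,X',Y [-3.  -1.5  0.9]
```

```bash
for i in 1; do python3 -m handwheel '{"twist":[[0,0,0],[0,0,0]],"delta_pos":[[2,0,0],[0,0,0]],"gripper":[-1,-1]}' >/dev/null; python3 -c "
from g import *;rep()"; done
python3 -m handwheel '{"twist":[[0,0,0],[0,0,0]],"delta_pos":[[1.5,0,0],[0,0,0]],"gripper":[-1,-1]}' >/dev/null; python3 -c "
from g import *;rep()"
```

```text
25.1333 tcp [ 0.5801 -0.1642  0.0862] gap 0.261 tip in tool mm [23.7  0.6 -1.8] mouth->tip along -23.3
axis err (tool rotvec) [-0.     -0.0017  0.0011] F n,X',Y [ 3.2 -2.   0.8]
25.3 tcp [ 0.5808 -0.1643  0.085 ] gap 0.265 tip in tool mm [22.3  0.6 -1.8] mouth->tip along -24.7
axis err (tool rotvec) [ 0.     -0.0017  0.0011] F n,X',Y [ 4.5 -2.2  1.2]
```

```bash
python3 -m handwheel '{"twist":[[0,0,0],[0,0,0]],"delta_pos":[[1.5,0,0],[0,0,0]],"gripper":[-1,-1]}' >/dev/null; python3 -c "
from g import *;rep()"
python3 -m handwheel '{"twist":[[0,0,0],[0,0,0]],"delta_pos":[[1.5,0,0],[0,0,0]],"gripper":[-1,-1]}' >/dev/null; python3 -c "
from g import *;rep()"
python3 -m handwheel '{"twist":[[0,0,0],[0,0,0]],"delta_pos":[[1,0,0],[0,0,0]],"gripper":[-1,-1]}' >/dev/null; python3 -c "
from g import *;rep()"
```

```text
25.4667 tcp [ 0.5814 -0.1643  0.0837] gap 0.268 tip in tool mm [20.9  0.6 -1.8] mouth->tip along -26.1
axis err (tool rotvec) [-0.     -0.0017  0.0011] F n,X',Y [ 5.2 -2.8 -0.1]
25.6333 tcp [ 0.5819 -0.1643  0.0834] gap 0.264 tip in tool mm [20.4  0.7 -1.6] mouth->tip along -26.6
axis err (tool rotvec) [-0.     -0.0025  0.0013] F n,X',Y [35.5 -4.7 -1.7]
25.8 tcp [ 0.5821 -0.1643  0.0831] gap 0.26 tip in tool mm [20.   0.8 -1.5] mouth->tip along -27.0
axis err (tool rotvec) [-0.     -0.0028  0.0014] F n,X',Y [56.2 -6.6 -2.4]
```

```bash
python3 -m handwheel '{"twist":[[0,0,0],[0,0,0],[0,0,0]],"delta_pos":[[-1.5,0,0],[0,0,0],[0,0,0]],"gripper":[-1,-1,-1]}' >/dev/null; python3 -c "
from g import *;rep()"
```

```text
26.05 tcp [ 0.5817 -0.1643  0.0835] gap 0.266 tip in tool mm [20.6  0.7 -1.7] mouth->tip along -26.4
axis err (tool rotvec) [-0.     -0.0022  0.0013] F n,X',Y [23.5 -3.5 -1.3]
```

```bash
python3 -m handwheel '{"twist":[[0,0,0],[0,0,0],[0,0,0],[0,0,0]],"delta_pos":[[-0.4,0,0],[0,0,0],[0,0,0],[0,0,0]],"gripper":[-1,-1,-1,-1]}' >/dev/null
python3 - <<'E'
from g import *
S=optics.get_image("scene");T=optics.get_image("top");s,R,e=rep();print(np.round(s['qpos'],2),np.round(s["wrist_force"],1))
S0=cv2.imread("pics/scene0.png")[:,:,::-1]
red=lambda h,s_,v:((h<6)|(h>174))&(s_>150)&(v>70)
org=lambda h,s_,v:(h>=6)&(h<20)&(s_>130)&(v>120)
for nm,im,bx in(("scene",S,(310,215,350,250)),("top",T,(280,150,320,200))):
    for c in blobs(im,red,bx,60): print(nm,"cap",np.round(ctr(c),1),cv2.boundingRect(c),"pred knob/disc",np.round(proj(nm,np.array([.611,-.1008,.059])),1),np.round(proj(nm,np.array([.611,-.1008,.039])),1))
f=proj("scene",tip-n*.027);g0=proj("scene",tip-n*.018);print("collar stop px",np.round(f,1),"up px",np.round(g0,1))
for c in blobs(S,org,(335,222,380,262),3): print("orange now",np.round(ctr(c),1),cv2.contourArea(c),cv2.boundingRect(c))
E
```

```text
26.4833 tcp [ 0.5816 -0.1643  0.0836] gap 0.267 tip in tool mm [20.7  0.6 -1.7] mouth->tip along -26.3
axis err (tool rotvec) [ 0.     -0.002   0.0012] F n,X',Y [15.  -3.1 -0.3]
[ 0.68  1.   -0.79  2.06  2.1   0.61  2.37] [-9.8  0.8 11.7]
scene cap [331.4 234.1] (318, 222, 28, 23) pred knob/disc [332.8 222.8] [332.4 232.3]
top cap [303.8 174.4] (292, 163, 25, 24) pred knob/disc [304.8 173. ] [304.3 174.8]
collar stop px [359.6 241.9] up px [358.3 238.6]
```

```bash
python3 -c "
from cell import bot
print(bot.hand_in()); s=bot.sense(); print(s['clock'],s['wrist_force'],s['finger_gap'])"
```

```text
the job is handed in; nothing more can be done
None
the job is handed in; nothing more can be done
```

I finished the whole task and handed it in at about 26.5 s. The arm still grips the gun and holds it pressed on the nipple.

**What I did:** I seated the bearing in the pocket and set the cap over it. I then lifted the gun from its holder, pressed it onto the nipple and backed off to a steady push. The wrist reached its limit when I first tilted the gun, so I had to roll the tool round to another wrist position. That cost about 5 s.

**Last checks:**
- **Bearing:** it touched the pocket floor at the expected height (TCP 26.8 mm, expected 26.6 mm), and the picture taken afterwards showed it lying flat.
- **Cap:** it came down to its expected height (TCP 43.3 mm). Its last image position is within about 2 px of the prediction in both cameras.
- **Gun fully home:** it met a hard stop with the mouth about 26.3 mm behind the nipple's end, against 27 mm nominal. The gun's axis is within 0.003 rad of the nipple's assumed direction.
- **Final push:** 15 N measured along the nipple, about 17 N allowing for the gun's weight. The side force is about 3 N, and the gripper opening is steady.

**Less certain:**
- I inferred the snap from the force pattern and the depth. The force dipped, then rose like the collar's spring, then hit the stop; I did not record the force peak at the balls.
- The gun hid the orange collar in the last picture, so I could not see that it was down.
- The push briefly reached about 56 N against the stop before I backed off. That is above the 10–20 N you advised but well under the 120 N wrist limit.
- I never sent the arm to the dish, loupe or gear, but I did not check them in a final picture.

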